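# Load and vacuum-seal the bath-tablet canister

## Task

Put all the round white fizz tablets that lie about into the open steel canister, then fit its lid fully home on the rim and fold both end clips down against the canister's ends. Then draw the air out: press the pump knob right down to its stop three times, letting it rise all the way after each stroke. Leave the soap bar and the nail brush where they lie.

Things in the scene. Friction and masses are not known exactly. Their poses are not given: they have to be found in the camera images.
- canister: open rectangular steel canister fixed to the deck by a suction foot, 158 x 118 mm outside (long side along its x), 63 mm tall, walls and floor 4 mm, so the inside is 150 x 110 mm and 59 mm deep. Origin: centre of its underside; z up. A low ridge on each end wall is for the lid's clips.
- mouth (a point): centre of the canister's mouth, level with its rim (63 mm above the deck); axes as the canister's
- lid: loose white lid, 0.24 kg, right way up on the deck; long side along its x, fits either way round. Rubber plug 8 mm deep (144 x 104 mm, lowest 4 mm 138 x 98) goes inside the mouth, plate 166 x 126 x 8 mm rests on the rim, then the round pump housing, its top 34 mm up, and the knob, top 52 mm up. Origin: centre of the plug's underside, z up; 55 mm above the canister's underside when fully home.
- housing (a point): centre of the lid's pump housing (round, 48 mm), 25 mm above the lid's origin, half-way up the housing: the place to grip the lid
- pump (a joint): stroke of the pump knob in m: 0 = up, 0.014 = bottomed on its stop; the spring needs about 3 N to start and 9 N to bottom, and lifts the knob back
- pump_top (a point): centre of the pump knob's top face (knob 30 mm across, standing 18 mm above the housing when up, 4 mm when bottomed)
- clip_a (a joint): angle of the clip on the lid's -x end, rad: 0 = sticking straight out level, negative = raised, 1.57 = folded down vertical beside the canister's end wall. Stiff hinge: it stays where it is left, about 1 N at its edge moves it.
- clip_a_edge (a point): middle of the free edge of clip a. The clip is a flap 60 mm wide (along the lid's y), 30 mm long from hinge to edge, 5 mm thick; its hinge line is 84.5 mm from the lid's centre towards -x and 12 mm above the lid's origin.
- clip_b (a joint): the same for the clip on the lid's +x end
- clip_b_edge (a point): middle of the free edge of clip b; the same flap at the +x end, hinge line 84.5 mm from the lid's centre towards +x
- soap_saver: flat slatted wooden board fixed to the deck, 220 x 140 mm (long side along its x), 10 mm thick; some tablets lie on it. Origin: centre of its underside.
- tablet1: chalky white bath fizz tablet, a plain disc 38 mm across and 16 mm thick, 30 g, lying flat on the soap saver or on the deck; origin at the centre of its underside. Four to six tablets are present; absent ones give None throughout.
- tablet2: chalky white bath fizz tablet, a plain disc 38 mm across and 16 mm thick, 30 g, lying flat on the soap saver or on the deck; origin at the centre of its underside. Four to six tablets are present; absent ones give None throughout.
- tablet3: chalky white bath fizz tablet, a plain disc 38 mm across and 16 mm thick, 30 g, lying flat on the soap saver or on the deck; origin at the centre of its underside. Four to six tablets are present; absent ones give None throughout.
- tablet4: chalky white bath fizz tablet, a plain disc 38 mm across and 16 mm thick, 30 g, lying flat on the soap saver or on the deck; origin at the centre of its underside. Four to six tablets are present; absent ones give None throughout.
- tablet5: chalky white bath fizz tablet, a plain disc 38 mm across and 16 mm thick, 30 g, lying flat on the soap saver or on the deck; origin at the centre of its underside. Four to six tablets are present; absent ones give None throughout.
- tablet6: chalky white bath fizz tablet, a plain disc 38 mm across and 16 mm thick, 30 g, lying flat on the soap saver or on the deck; origin at the centre of its underside. Four to six tablets are present; absent ones give None throughout.
- soap_bar: bystander: pale rounded soap bar 80 x 50 x 26 mm on the deck, origin at the centre of its underside
- nail_brush: bystander: wooden nail brush 88 x 40 x 34 mm on the deck, origin at the centre of its underside
Not all that is in view belongs to the job. What is shaped like the tablet2 but blue or orange is not meant.

How it is judged:
On the way, in this order (a step that is already met when the one before it is completed fails the run):
1. every tablet lies inside the canister, below its rim, and none is gripped (x of tablet1 in the frame of canister between -0.077 and 0.077 m and y of tablet1 in the frame of canister between -0.057 and 0.057 m and z of tablet1 in the frame of canister between -0.002 and 0.056 m and x of tablet2 in the frame of canister between -0.077 and 0.077 m and y of tablet2 in the frame of canister between -0.057 and 0.057 m and z of tablet2 in the frame of canister between -0.002 and 0.056 m and x of tablet3 in the frame of canister between -0.077 and 0.077 m and y of tablet3 in the frame of canister between -0.057 and 0.057 m and z of tablet3 in the frame of canister between -0.002 and 0.056 m and x of tablet4 in the frame of canister between -0.077 and 0.077 m and y of tablet4 in the frame of canister between -0.057 and 0.057 m and z of tablet4 in the frame of canister between -0.002 and 0.056 m and x of tablet5 in the frame of canister between -0.077 and 0.077 m and y of tablet5 in the frame of canister between -0.057 and 0.057 m and z of tablet5 in the frame of canister between -0.002 and 0.056 m and x of tablet6 in the frame of canister between -0.077 and 0.077 m and y of tablet6 in the frame of canister between -0.057 and 0.057 m and z of tablet6 in the frame of canister between -0.002 and 0.056 m and contact force between the fingers and tablet1 below 0.3 N and contact force between the fingers and tablet2 below 0.3 N and contact force between the fingers and tablet3 below 0.3 N and contact force between the fingers and tablet4 below 0.3 N and contact force between the fingers and tablet5 below 0.3 N and contact force between the fingers and tablet6 below 0.3 N), for 0.2 s.
2. the lid is fully home, square and level on the canister, and let go (x of tablet1 in the frame of canister between -0.077 and 0.077 m and y of tablet1 in the frame of canister between -0.057 and 0.057 m and z of tablet1 in the frame of canister between -0.002 and 0.056 m and x of tablet2 in the frame of canister between -0.077 and 0.077 m and y of tablet2 in the frame of canister between -0.057 and 0.057 m and z of tablet2 in the frame of canister between -0.002 and 0.056 m and x of tablet3 in the frame of canister between -0.077 and 0.077 m and y of tablet3 in the frame of canister between -0.057 and 0.057 m and z of tablet3 in the frame of canister between -0.002 and 0.056 m and x of tablet4 in the frame of canister between -0.077 and 0.077 m and y of tablet4 in the frame of canister between -0.057 and 0.057 m and z of tablet4 in the frame of canister between -0.002 and 0.056 m and x of tablet5 in the frame of canister between -0.077 and 0.077 m and y of tablet5 in the frame of canister between -0.057 and 0.057 m and z of tablet5 in the frame of canister between -0.002 and 0.056 m and x of tablet6 in the frame of canister between -0.077 and 0.077 m and y of tablet6 in the frame of canister between -0.057 and 0.057 m and z of tablet6 in the frame of canister between -0.002 and 0.056 m and horizontal distance between lid and canister below 0.006 m and z of lid in the frame of canister between 0.052 and 0.058 m and angle between the x axis of lid and the x axis of canister, either way round below 0.06 rad and angle between lid's own z axis and vertical below 0.04 rad and contact force between the fingers and lid below 0.3 N), for 0.2 s.
3. both end clips are folded down against the canister's ends (x of tablet1 in the frame of canister between -0.077 and 0.077 m and y of tablet1 in the frame of canister between -0.057 and 0.057 m and z of tablet1 in the frame of canister between -0.002 and 0.056 m and x of tablet2 in the frame of canister between -0.077 and 0.077 m and y of tablet2 in the frame of canister between -0.057 and 0.057 m and z of tablet2 in the frame of canister between -0.002 and 0.056 m and x of tablet3 in the frame of canister between -0.077 and 0.077 m and y of tablet3 in the frame of canister between -0.057 and 0.057 m and z of tablet3 in the frame of canister between -0.002 and 0.056 m and x of tablet4 in the frame of canister between -0.077 and 0.077 m and y of tablet4 in the frame of canister between -0.057 and 0.057 m and z of tablet4 in the frame of canister between -0.002 and 0.056 m and x of tablet5 in the frame of canister between -0.077 and 0.077 m and y of tablet5 in the frame of canister between -0.057 and 0.057 m and z of tablet5 in the frame of canister between -0.002 and 0.056 m and x of tablet6 in the frame of canister between -0.077 and 0.077 m and y of tablet6 in the frame of canister between -0.057 and 0.057 m and z of tablet6 in the frame of canister between -0.002 and 0.056 m and horizontal distance between lid and canister below 0.006 m and z of lid in the frame of canister between 0.052 and 0.058 m and angle between the x axis of lid and the x axis of canister, either way round below 0.06 rad and angle between lid's own z axis and vertical below 0.04 rad and value of joint each of clip_a, clip_b above 1.35 rad), for 0.2 s.
4. first pump stroke: the pump knob is pressed down to its stop, with the lid home and clipped (all of step 3 and value of joint pump above 0.0125 m), for 0.05 s.
5. first pump stroke: the pump knob has risen all the way (all of step 3 and value of joint pump below 0.002 m), for 0.05 s.
6. second pump stroke: the pump knob is pressed down to its stop, with the lid home and clipped (all of step 4), for 0.05 s.
7. second pump stroke: the pump knob has risen all the way (all of step 5), for 0.05 s.
8. third pump stroke: the pump knob is pressed down to its stop, with the lid home and clipped (all of step 6), for 0.05 s.
9. third pump stroke: the pump knob has risen all the way (all of step 7), for 0.05 s.
At the end, for the whole second after the job is handed in: All tablets lie in the canister below its rim; the lid is home: centred within 6 mm, height within 3 mm, square within 0.06 rad, level within 0.04 rad, at rest; both clips beyond 1.35 rad; the knob up (within 2 mm) after three strokes of at least 12.5 mm of 14, each fully risen (all of step 9 and linear speed of lid below 0.02 m/s); the robot touches nothing.
It fails at once if the soap bar or the nail brush pushed more than 80 mm from its place (distance of any of soap_bar, nail_brush from where it was at the start of the episode above 0.08 m).
Of tablet1, tablet2, tablet3, tablet4, tablet5, tablet6 only 4 to 6 are there at a start; the rules pass over those that are not, and their reading is None.
At some moment in a run one of tablet1, tablet2, tablet3, tablet4, tablet5, tablet6 may be knocked a few centimetres aside while the robot is not near it.
Once in a run the grip may slacken for a moment while it holds something.
It also fails if it takes over 210 s, if anything falls off the work surface, if the arm or the gripper's body presses on something with over 40 N, if the wrist force passes 120 N, or if a joint passes its speed limit or range.

## Robot

A 6-joint arm with a two-finger parallel gripper is mounted at the origin on the work surface. World frame = base frame: x ahead of the robot, y to its left, z up, the work surface at z = 0. Lengths are in m, angles in rad, forces in N, time in s.
With the tool pointing down it reaches from about 0.35 to 0.875 m from the base axis. Payload 4.2 kg.
Tool frame: the origin (TCP) lies where the fingers leave the gripper's body, on its centre line; the fingertips stand 70 mm ahead of it and the grasp point (between the pads) lies 51 mm ahead of it (env.tip_reach is the distance from the TCP to the fingertips, in m); z points along the fingers, y is the direction in which the jaws open and shut (so a half turn about z gives the same grasp; the last joint's range is limited). The gripper opens to 87 mm and grips with 3 to 60 N. Pads are 19 mm wide; open, the fingers measure 117 mm over their backs; the gripper's body (75 mm by 190 mm) begins 51 mm behind the grasp point.
Start: joints at [-0.851, 0.385, 0.008, 0, -1.194, -0.259], TCP at [0.278, -0.56, 0.292] pointing down, gripper open.
Joint ranges: [-3.14, 3.14], [-1.21, 2.06], [-1.07, 1.41], [-3.16, 2.05], [-2.99, -0.16], [-3.1, 3.1]. Speed limits (rad/s): [2.79, 2.79, 3.14, 3.14, 3.14, 3.14].

## Interface

Orientations are given as a unit quaternion [w, x, y, z].
In Python, from plant import env gives the robot as it stands.
- The arm moves only by the tool apply_moves, never from a script. Its argument "targets" is one flat list of numbers, 5 for each row, row after row: the shift along the tool's x, y, z in m, then the turn about the tool's z in degrees, then the opening, from 0 (shut) to 1 (fully open). A call has 1 to 12 rows; each row shifts and turns the commanded pose from where the row before left it, along the tool's axes as they then stand; what a row does not reach is not made up. A row lasts 1/10 s, in which the tool goes at most 50 mm and 8.59 degrees, less where a joint would pass 70% of its speed; a pose out of reach is approached as far as the arm can. A call with a gripper value outside its range is refused whole. The fingers move at their own pace and stop on an object; the grip force is fixed at half the most. Time passes only in rows, so rows that do not move let the fingers close. It gives the time, the measured TCP pose, the force and the opening at its end, in the units of the state.
- env.get_obs(): the state, without advancing time (a new reading comes with each control period).
- env.camera(name): name is "scene" or "top" or "wrist"; returns a dict with "image" (480x640x3 uint8, blue, green, red), "depth" (480x640 float32, m along the optical axis (not along the pixel's ray), 0 where there is no reading), "intrinsics" (3x3 intrinsics, pixels), "T" (4x4, takes a point from camera to world coordinates); the wrist camera has in their place "tool_from_camera" (4x4, takes a point from camera to tool coordinates, whose origin is the TCP and whose axes are the flange's). Camera axes: x right, y up, looking along -z (the intrinsics and any distortion apply to the point x, -y, -z); pixel columns grow to the right and rows downward; lengths in m; the calibration is good to about 2 mm. A picture is of the moment at which its call begins: read the wrist's pose just before it.
- env.finish_job(): hands the job in, once; it reports no verdict.
The state is a dict: "time": time; "qpos": joint angles; "dq": joint speeds; "effort": joint torques, N m; "ee_pos": TCP position; "ee_rot": TCP orientation; "wrist_force": force on the tool from outside, world axes, zero at the start; "wrist_torque": the same for the moment, N m; "gripper_width": opening from 0.0 (shut) to 1.0 (fully open).
Only numpy, scipy, OpenCV 4.12 (cv2) and the standard library are available. Lean on these libraries where they do the work, as an engineer would, in place of code of your own. Each camera call takes 0.05 s, during which the arm holds its last target.

## Working session

There is one attempt and no reset: what is moved stays moved. The work goes in short steps, Python scripts to look and compute and a tool call to move; the robot and the scene stay as the last step left them, time stands still between calls to the robot, and variables do not carry over. Pictures are saved under pics/ and viewed, and the job is handed in when it is done.

Besides the shell and the picture viewer there is one more tool, called by a JSON object that holds its "api" and its "payload". apply_moves: Moves the arm, as the interface text tells. Its arguments: {"type":"object","properties":{"targets":{"type":"array"}},"required":["targets"]}

```bash
ls; mkdir -p pics
python3 - <<'E'
from plant import env
import cv2,numpy as np
o=env.get_obs();print(o)
for n in ["scene","top","wrist"]:
    c=env.camera(n);cv2.imwrite(f"pics/{n}0.png",c["image"]);print(n,c["intrinsics"].tolist(),(c["T"] if "T" in c else c["tool_from_camera"]).round(4).tolist(),[k for k in c])
E
```

```text
pics
{'time': 0.0, 'qpos': array([-8.51422925e-01,  3.85544073e-01,  6.61016432e-03, -4.85021687e-04,
       -1.19403265e+00, -2.58607168e-01]), 'dq': array([ 5.70173595e-04,  1.62692959e-04,  1.14778743e-03,  3.79891927e-04,
        2.64827701e-05, -7.63196568e-04]), 'effort': array([ 1.39777534e-03, -3.90661705e+01,  1.87410986e+01,  4.21990603e+00,
        1.10411999e-02, -1.94872960e-04]), 'ee_pos': array([ 0.27770994, -0.55939337,  0.29116294]), 'ee_rot': array([-3.10728438e-04, -2.28263290e-01,  9.73598810e-01,  1.06382945e-03]), 'wrist_force': array([-0.47951729,  0.6379821 , -0.48490221]), 'wrist_torque': array([ 0.01860121, -0.03408346, -0.0104273 ]), 'gripper_width': 0.9978107891142411}
scene [[448.34677922279167, 0.0, 327.13275089178126], [0.0, 448.34677922279167, 244.24000596895584], [0.0, 0.0, 1.0]] [[-0.8753, -0.3978, 0.2751, 0.7666], [0.4836, -0.7244, 0.4912, 0.4147], [0.0039, 0.563, 0.8265, 0.802], [0.0, 0.0, 0.0, 1.0]] ['image', 'depth', 'intrinsics', 'T']
top [[468.41950639922356, 0.0, 321.1309481766391], [0.0, 468.41950639922356, 246.78219023672673], [0.0, 0.0, 1.0]] [[0.0014, 0.9864, -0.1646, 0.3105], [-0.9995, 0.0066, 0.0312, 0.0061], [0.0319, 0.1644, 0.9859, 1.2767], [0.0, 0.0, 0.0, 1.0]] ['image', 'depth', 'intrinsics', 'T']
wrist [[389.6295098708984, 0.0, 320.2976541863265], [0.0, 389.6295098708984, 242.14029189499948], [0.0, 0.0, 1.0]] [[-0.0007, 0.9668, 0.2555, 0.0702], [1.0, 0.0008, -0.0002, 0.0014], [-0.0003, 0.2555, -0.9668, -0.093], [0.0, 0.0, 0.0, 1.0]] ['image', 'depth', 'intrinsics', 'tool_from_camera']
```

View pics/top0.png

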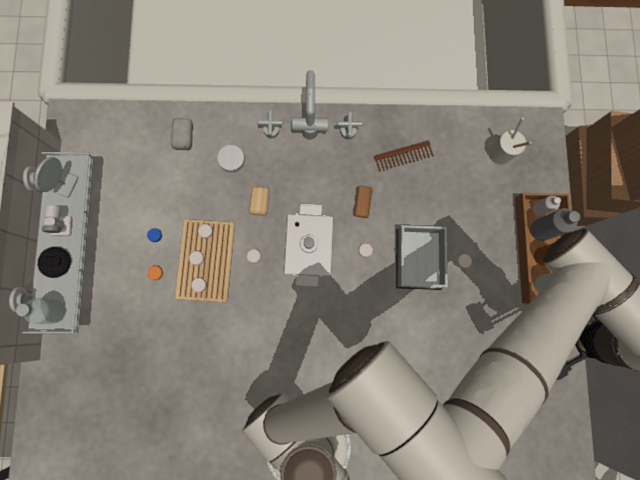

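View pics/scene0.png

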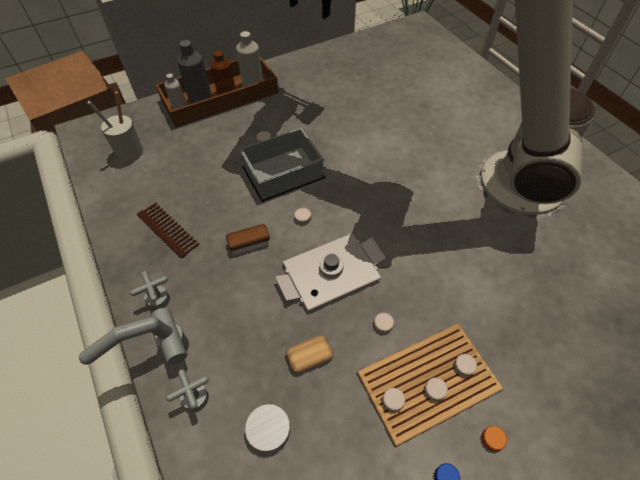

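View pics/wrist0.png

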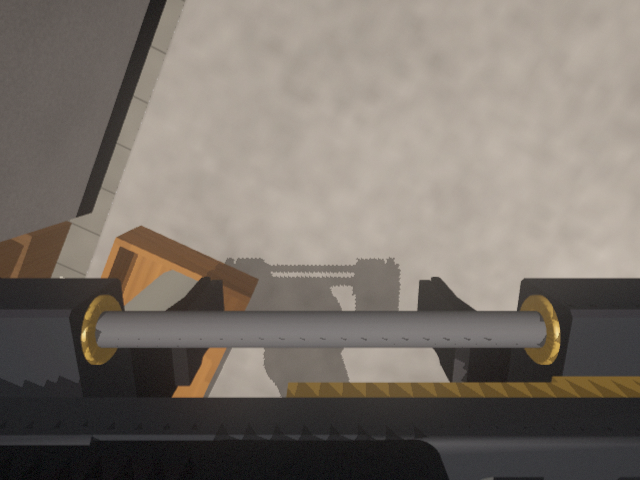

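The top view shows six disc candidates: three on the board at (205,231), (196,258) and (198,285), and deck ones at (254,256), (366,250) and a shadowed one at (465,261). The lid is at (309,243) and the canister at (421,257). I'll measure each of these.

```bash
cat > h.py <<'E'
from plant import env
import cv2,numpy as np
from scipy.spatial.transform import Rotation as R
def ray(c,u,v,T=None):
    K=c["intrinsics"];T=c["T"] if T is None else T
    d=np.array([(u-K[0,2])/K[0,0],-(v-K[1,2])/K[1,1],-1.])
    return T[:3,3],T[:3,:3]@d
def plane(c,u,v,z,T=None):
    o,d=ray(c,u,v,T);return o+d*(z-o[2])/d[2]
def cloud(c,T=None):
    K=c["intrinsics"];T=c["T"] if T is None else T
    v,u=np.mgrid[0:480,0:640];D=c["depth"]
    P=np.stack([(u-K[0,2])/K[0,0]*D,-(v-K[1,2])/K[1,1]*D,-D],-1)
    return P@T[:3,:3].T+T[:3,3]
def proj(c,p,T=None):
    T=c["T"] if T is None else T;K=c["intrinsics"]
    q=T[:3,:3].T@(np.array(p)-T[:3,3]);return K[0,0]*q[0]/-q[2]+K[0,2],K[1,1]*-q[1]/-q[2]+K[1,2]
def wristT(c,o):
    q=o["ee_rot"];T=np.eye(4);T[:3,:3]=R.from_quat([q[1],q[2],q[3],q[0]]).as_matrix();T[:3,3]=o["ee_pos"]
    return T@c["tool_from_camera"]
E
python3 - <<'E'
from h import *
t=env.camera("top");s=env.camera("scene")
for n,c in(("top",t),("scene",s)):
    P=cloud(c)
    pts=dict(top=[(205,231),(196,258),(198,285),(254,256),(366,250),(465,261),(309,243),(421,257)],scene=[(466,366),(436,390),(394,400),(384,323),(303,215),(263,138)])[n]
    for p in pts: print(n,p,c["image"][p[1],p[0]],P[p[1],p[0]].round(4),plane(c,*p,.016)[:2].round(4))
cv2.imwrite("pics/topz.png",cv2.resize(t["image"][190:310,140:500],None,fx=2.2,fy=2.2,interpolation=cv2.INTER_CUBIC))
cv2.imwrite("pics/scz.png",cv2.resize(s["image"][110:290,220:420],None,fx=3,fy=3,interpolation=cv2.INTER_CUBIC))
E
```

```text
top (205, 231) [172 183 195] [0.5599 0.28   0.0284] [0.5624 0.2827]
top (196, 258) [172 184 196] [0.4863 0.3008 0.0283] [0.488  0.3037]
top (198, 285) [172 183 196] [0.4143 0.2926 0.0273] [0.4152 0.2951]
top (254, 256) [174 185 197] [0.4946 0.1483 0.0145] [0.4944 0.1481]
top (366, 250) [173 184 196] [ 0.5133 -0.1569  0.0133] [ 0.5129 -0.1566]
top (465, 261) [108 117 127] [ 0.4841 -0.4287  0.016 ] [ 0.4841 -0.4287]
top (309, 243) [132 136 140] [ 5.258e-01 -4.000e-04  4.690e-02] [ 0.5312 -0.0006]
top (421, 257) [110 115 114] [ 4.967e-01 -3.113e-01  4.000e-04] [ 0.4944 -0.3075]
scene (466, 366) [154 176 195] [0.418  0.2996 0.0238] [0.4145 0.2984]
scene (436, 390) [149 172 193] [0.4901 0.308  0.0238] [0.4873 0.3069]
scene (394, 400) [150 172 194] [0.5633 0.2875 0.0257] [0.5608 0.2859]
scene (384, 323) [152 173 192] [0.4972 0.1569 0.0141] [0.4978 0.1575]
scene (303, 215) [153 173 195] [ 0.5132 -0.1486  0.0137] [ 0.5139 -0.147 ]
scene (263, 138) [73 84 97] [ 0.4889 -0.4178  0.0132] [ 0.4899 -0.4149]
```

View pics/topz.png

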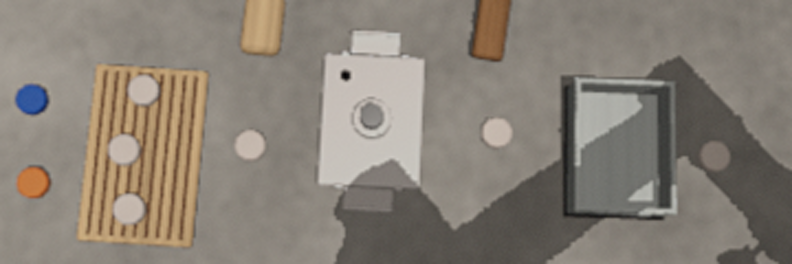

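View pics/scz.png

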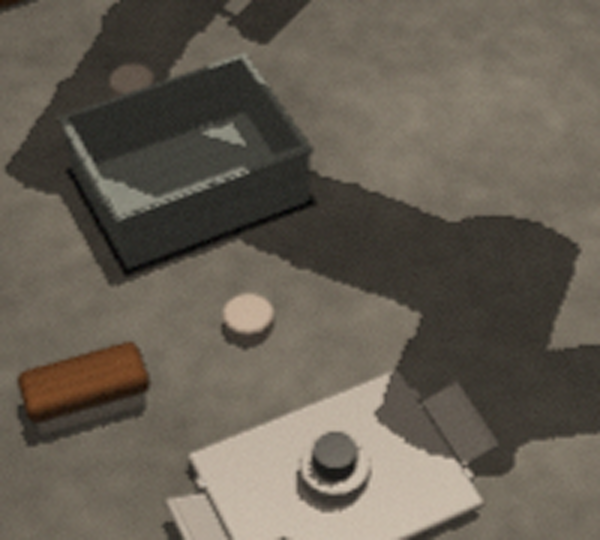

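Six tablets are confirmed; the shadowed disc has the same size and height as the others. Next I get accurate centroids and the lid and canister outlines.

```bash
cat > find.py <<'E'
from h import *
# tablet centroids by depth-band + roundness near given guess
def tab(c,g,z,T=None,rad=.03):
    P=cloud(c,T);m=(np.hypot(P[...,0]-g[0],P[...,1]-g[1])<rad)&(abs(P[...,2]-z)<.006)
    m=m.astype(np.uint8)
    n,l,st,ce=cv2.connectedComponentsWithStats(m)
    if n<2:return None
    i=1+st[1:,4].argmax();cs,_=cv2.findContours((l==i).astype(np.uint8),0,2)
    e=cv2.minEnclosingCircle(cs[0]);
    u,v=ce[i];p=plane(c,u,v,z,T);return p[:2].round(4),st[i,4],P[l==i][:,2].mean().round(4),(e[1]*2*c["depth"][int(v),int(u)]/c["intrinsics"][0,0]).round(4)
G=[(.561,.284,.026),(.488,.305,.026),(.415,.297,.026),(.495,.151,.016),(.513,-.153,.016),(.486,-.424,.016)]
if __name__=="__main__":
    for n in("top","scene"):
        c=env.camera(n)
        for g in G:print(n,tab(c,g[:2],g[2]))
        P=cloud(c)
        for nm,ctr,z0,z1 in(("can",(.494,-.31),.055,.07),("lidplate",(.525,0),.013,.022),("house",(.525,0),.03,.038),("knob",(.525,0),.045,.058)):
            m=(np.hypot(P[...,0]-ctr[0],P[...,1]-ctr[1])<.13)&(P[...,2]>z0)&(P[...,2]<z1)
            if m.sum()<5: print(n,nm,m.sum());continue
            q=P[m][:,:2].astype(np.float32);print(n,nm,m.sum(),cv2.minAreaRect(q),P[m][:,2].mean())
E
python3 find.py
```

```text
top (array([0.5622, 0.2807]), np.int32(155), np.float64(0.0264), np.float64(0.0382))
top (array([0.4884, 0.3011]), np.int32(165), np.float64(0.0266), np.float64(0.0392))
top (array([0.4161, 0.2914]), np.int32(162), np.float64(0.0266), np.float64(0.0392))
top (array([0.4966, 0.1493]), np.int32(151), np.float64(0.0167), np.float64(0.0377))
top (array([ 0.5142, -0.1555]), np.int32(148), np.float64(0.0166), np.float64(0.0374))
top (array([ 0.486 , -0.4274]), np.int32(151), np.float64(0.0164), np.float64(0.0387))
top can 586 ((0.4919297695159912, -0.3044184446334839), (0.12428328394889832, 0.16308292746543884), 88.53876495361328) 0.06241113116825098
top lidplate 2595 ((0.5280863642692566, -0.0002191588282585144), (0.1256234496831894, 0.22620774805545807), 87.46257781982422) 0.017130307467302684
top house 118 ((0.5281692147254944, -0.0005301851779222488), (0.04467781260609627, 0.043176669627428055), 0.5980203151702881) 0.03426693336162274
top knob 99 ((0.5274001359939575, -0.00041562411934137344), (0.027516938745975494, 0.026632310822606087), 0.41061070561408997) 0.05218564309984903
scene 
[... 396 characters left out ...]
oat64(0.0139), np.float64(0.0366))
scene (array([ 0.4859, -0.4211]), np.int32(106), np.float64(0.0137), np.float64(0.0362))
scene can 662 ((0.49010854959487915, -0.29940831661224365), (0.1258765459060669, 0.16369758546352386), 88.01458740234375) 0.05967203283646025
scene lidplate 3870 ((0.5259312987327576, 0.005094192922115326), (0.12581558525562286, 0.22619178891181946), 87.2294692993164) 0.01530295266045842
scene house 196 ((0.5284185409545898, 0.008432045578956604), (0.039095863699913025, 0.04662288725376129), 64.340087890625) 0.03274568848256093
scene knob 166 ((0.5267203450202942, 0.005101984366774559), (0.028459424152970314, 0.029234325513243675), 72.04505157470703) 0.05030375810693503
```

{"api": "apply_moves", "payload": {"targets": [0,0,0,-8.5,1,0,0,0,-8.5,1,0,0,0,-8.5,1,0,0,0,-8.5,1,0,0,0,-8.5,1,0,0,0,-8.5,1,0,0,0,-8.5,1,0,0,0,-4.1,1,-0.023,-0.034,0.01,0,1,-0.023,-0.034,0.01,0,1,-0.023,-0.034,0.01,0,1,-0.023,-0.034,0.01,0,1]}}

```text
time: 1.55
ee_pos: [0.415, -0.4669, 0.252]
ee_rot: [0.0, -0.707, 0.707, -0.0]
wrist_force: [0.5, -0.0, 0.3]
gripper_width: 0.996
```

{"api": "apply_moves", "payload": {"targets": [-0.022,-0.035,0.01,0,1,-0.022,-0.035,0.01,0,1,0,0,0,0,1]}}

```text
time: 1.85
ee_pos: [0.4871, -0.4209, 0.2302]
ee_rot: [-0.0, 0.709, -0.705, -0.001]
wrist_force: [-0.9, -0.9, 0.5]
gripper_width: 1.001
```

```bash
cat > w.py <<'E'
from find import *
import sys
# usage: w.py x y z(top) name
o=env.get_obs();c=env.camera("wrist");T=wristT(c,o)
x,y,z=map(float,sys.argv[1:4])
Rm=R.from_quat(np.roll(o["ee_rot"],-1)).as_matrix()
print("t",o["time"],"pos",o["ee_pos"].round(4),"tool x",Rm[:,0].round(3),"tool z",Rm[:,2].round(3),"w",round(o["gripper_width"],3),"F",o["wrist_force"].round(2))
r=tab(c,(x,y),z,T);print(r)
if r is not None:
    d=np.array([*r[0],z])-o["ee_pos"];print("tool-frame offset to top centre",(Rm.T@d).round(4))
if len(sys.argv)>4:cv2.imwrite("pics/"+sys.argv[4]+".png",c["image"])
E
python3 w.py .486 -.424 .016 w1
```

```text
t 1.85 pos [ 0.4871 -0.4209  0.2302] tool x [ 0.005 -1.    -0.002] tool z [-0.002  0.002 -1.   ] w 1.001 F [-0.88 -0.94  0.48]
(array([ 0.4842, -0.4272]), np.int32(1698), np.float64(0.0165), np.float64(0.0377))
tool-frame offset to top centre [0.0067 0.0026 0.2142]
```

View pics/w1.png

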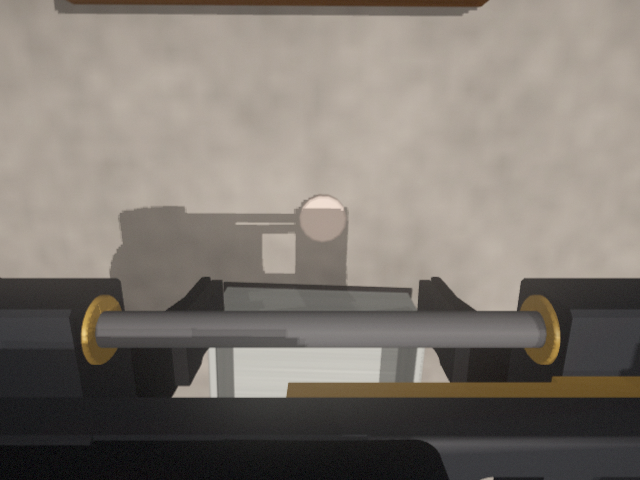

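Wrist view: tablet at (323,218), (0.4842, -0.4272), which agrees with the top camera. Descending and gripping.

{"api": "apply_moves", "payload": {"targets": [0.0065,0.0025,0.039,0,1,0,0,0.039,0,1,0,0,0.039,0,0.9,0,0,0.025,0,0.8,0,0,0.014,0,0.7,0,0,0,0,0.3,0,0,0,0,0.3,0,0,0,0,0.3,0,0,0,0,0.3,0,0,0,0,0.3]}}

```text
time: 2.9
ee_pos: [0.4822, -0.4308, 0.078]
ee_rot: [-0.0, 0.707, -0.707, 0.002]
wrist_force: [0.5, 0.1, 3.3]
gripper_width: 0.42
```

{"api": "apply_moves", "payload": {"targets": [0,0,-0.03,0,0,0,0,-0.035,0,0,0,0,-0.035,0,0,-0.032,0.006,0,0,0,-0.032,0.006,0,0,0,-0.031,0.005,0,0,0,0,0,0.03,0,0,0,0,0.03,0,0,0,0,0.028,0,0,0,0,0,0,0.6,0,0,0,0,0.6,0,0,-0.03,0,0.6]}}

```text
time: 4.1
ee_pos: [0.4631, -0.3347, 0.1168]
ee_rot: [-0.001, -0.707, 0.707, 0.003]
wrist_force: [1.1, -0.3, 1.0]
gripper_width: 0.576
```

{"api": "apply_moves", "payload": {"targets": [0,0,-0.045,0,0.6,0,0,-0.045,0,0.8,0,-0.03,0,0,1]}}

```text
time: 4.4
ee_pos: [0.4959, -0.3373, 0.2192]
ee_rot: [0.003, -0.707, 0.707, -0.008]
wrist_force: [0.2, -0.7, 0.4]
gripper_width: 0.704
```

```bash
python3 w.py .467 -.332 .02 w2; python3 find.py
```

```text
t 4.4 pos [ 0.4959 -0.3373  0.2192] tool x [-0.    -1.     0.008] tool z [ 0.016 -0.008 -1.   ] w 0.704 F [ 0.22 -0.75  0.44]
(array([ 0.4599, -0.3296]), np.int32(1817), np.float64(0.0205), np.float64(0.0377))
tool-frame offset to top centre [-0.0092  0.0391  0.1986]
top (array([0.5622, 0.2805]), np.int32(156), np.float64(0.0263), np.float64(0.0383))
top (array([0.4887, 0.3012]), np.int32(157), np.float64(0.0265), np.float64(0.0391))
top (array([0.4159, 0.292 ]), np.int32(155), np.float64(0.0267), np.float64(0.0385))
top (array([0.4962, 0.1496]), np.int32(150), np.float64(0.0167), np.float64(0.0378))
top (array([ 0.5143, -0.1555]), np.int32(146), np.float64(0.0167), np.float64(0.0373))
top None
top can 119 ((0.4910014271736145, -0.33489224314689636), (0.062387093901634216, 0.16227708756923676), 87.93990325927734) 0.06262617954733543
top lidplate 2603 ((0.5286120176315308, -0.00016399472951889038), (0.12564049661159515, 0.22719569504261017), 87.56185150146484) 0.017206544589747345
top house 126 ((0.5298473834991455, 0.004279047250747681), (0.05421106144785881, 0.22056400775909424), 84
[... 507 characters left out ...]
6), np.float64(0.0))
scene (array([ 0.5144, -0.1484]), np.int32(184), np.float64(0.014), np.float64(0.0369))
scene None
scene can 651 ((0.4901401400566101, -0.2985769808292389), (0.12424324452877045, 0.16430118680000305), 88.45272827148438) 0.059698373227364404
scene lidplate 3835 ((0.5261062383651733, 0.005362458527088165), (0.1262526661157608, 0.22636330127716064), 87.03166198730469) 0.015334889166891703
scene house 185 ((0.5287344455718994, 0.008259991183876991), (0.03930722922086716, 0.04652421176433563), 59.352020263671875) 0.032848255949387756
scene knob 162 ((0.5268394947052002, 0.004594152793288231), (0.030303213745355606, 0.028347086161375046), 19.65284538269043) 0.05001871970241307
```

View pics/w2.png

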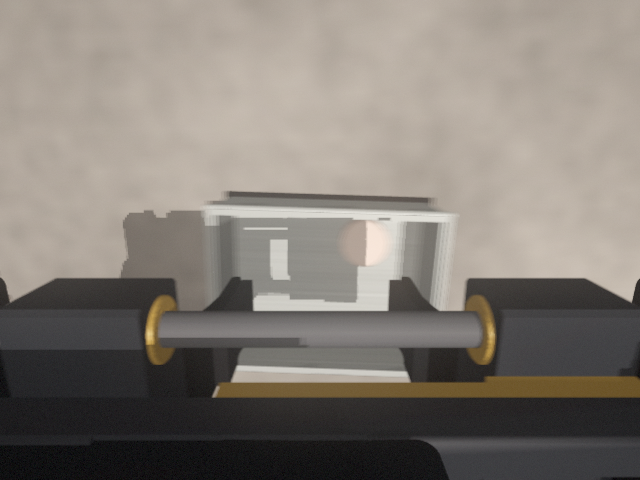

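Tablet 1 sits in the canister at (365,243). On to the deck tablet at (0.514, -0.1555).

{"api": "apply_moves", "payload": {"targets": [-0.044,-0.005,0,0,1,-0.044,-0.005,0,0,1,-0.044,-0.004,0,0,1,-0.044,-0.004,0,0,1,0,0,0,0,1,0,0,0,0,1]}}

```text
time: 5.15
ee_pos: [0.5121, -0.1585, 0.2089]
ee_rot: [-0.0, 0.708, -0.706, 0.0]
wrist_force: [0.9, -0.8, -0.0]
gripper_width: 1.002
```

```bash
python3 w.py .5143 -.1555 .016
```

```text
t 5.15 pos [ 0.5121 -0.1585  0.2089] tool x [ 0.002 -1.     0.   ] tool z [ 0. -0. -1.] w 1.002 F [ 0.9  -0.77 -0.02]
(array([ 0.5125, -0.1546]), np.int32(1901), np.float64(0.0164), np.float64(0.0375))
tool-frame offset to top centre [-0.0039 -0.0003  0.1929]
```

{"api": "apply_moves", "payload": {"targets": [-0.004,0,0.04,0,1,0,0,0.04,0,0.8,0,0,0.035,0,0.7,0,0,0.02,0,0.7,0,0,0,0,0,0,0,0,0,0,0,0,0,0,0,0,0,0,0,0,0,0,0,0,0]}}

```text
time: 6.1
ee_pos: [0.5124, -0.1556, 0.0736]
ee_rot: [0.0, -0.707, 0.707, -0.0]
wrist_force: [0.7, 0.1, 0.0]
gripper_width: 0.428
```

{"api": "apply_moves", "payload": {"targets": [0,0,-0.03,0,0,0,0,-0.035,0,0,0,0,-0.03,0,0,0.042,0.006,0,0,0,0.042,0.006,0,0,0,0.042,0.006,0,0,0,0.026,0.004,0,0,0,0,0,0,0,0]}}

```text
time: 6.9
ee_pos: [0.4895, -0.31, 0.1681]
ee_rot: [-0.0, -0.706, 0.709, -0.0]
wrist_force: [0.5, 0.9, -0.1]
gripper_width: 0.425
```

{"api": "apply_moves", "payload": {"targets": [0.02,-0.027,0,0,0,0,0,0.03,0,0,0,0,0.03,0,0,0,0,0.02,0,0,0,0,0,0,0.6,0,0,0,0,0.6,0,0,-0.035,0,0.6,0,0,-0.045,0,0.7,0,0,-0.03,0,0.8,-0.045,0,0,0,1,-0.045,0,0,0,1,-0.045,0,0,0,1]}}

```text
time: 8.1
ee_pos: [0.5179, -0.191, 0.201]
ee_rot: [0.002, -0.707, 0.707, -0.002]
wrist_force: [0.3, 0.4, 0.3]
gripper_width: 0.949
```

{"api": "apply_moves", "payload": {"targets": [-0.045,0,0,0,1,-0.045,0,0,0,1,-0.045,0,0,0,1,-0.045,0,0,0,1,-0.045,0,0,0,1,-0.045,0.005,0,0,1,-0.045,0.005,0,0,1,-0.03,0.01,0,0,1,0,0,0,0,1,0,0,0,0,1]}}

```text
time: 9.1
ee_pos: [0.4975, 0.1537, 0.2]
ee_rot: [-0.002, 0.708, -0.706, 0.0]
wrist_force: [0.6, -0.5, 0.6]
gripper_width: 1.005
```

```bash
python3 w.py .4963 .1496 .016 w3; python3 find.py | grep top
```

```text
t 9.1 pos [0.4975 0.1537 0.2   ] tool x [ 0.002 -1.    -0.002] tool z [ 0.003  0.002 -1.   ] w 1.005 F [ 0.62 -0.47  0.65]
(array([0.4947, 0.1513]), np.int32(2038), np.float64(0.0164), np.float64(0.0375))
tool-frame offset to top centre [0.0027 0.0033 0.184 ]
top None
top None
top (array([0.4163, 0.2917]), np.int32(158), np.float64(0.0265), np.float64(0.0386))
top (array([0.4961, 0.1356]), np.int32(26), np.float64(0.0159), np.float64(0.0301))
top None
top None
top can 579 ((0.49226927757263184, -0.30439865589141846), (0.12446922808885574, 0.1634133756160736), 88.49457550048828) 0.06245709415489436
top lidplate 2581 ((0.528339147567749, -0.00012818723917007446), (0.12560708820819855, 0.22676576673984528), 87.50559997558594) 0.017242477231296526
top house 119 ((0.5714582204818726, -0.0003364887088537216), (0.1313328742980957, 0.04313664883375168), 0.1736159473657608) 0.03449615867574361
top knob 96 ((0.5274997353553772, -0.0004042088985443115), (0.02715006284415722, 0.02657856047153473), 0.46607282757759094) 0.052706535468617775
```

View pics/w3.png

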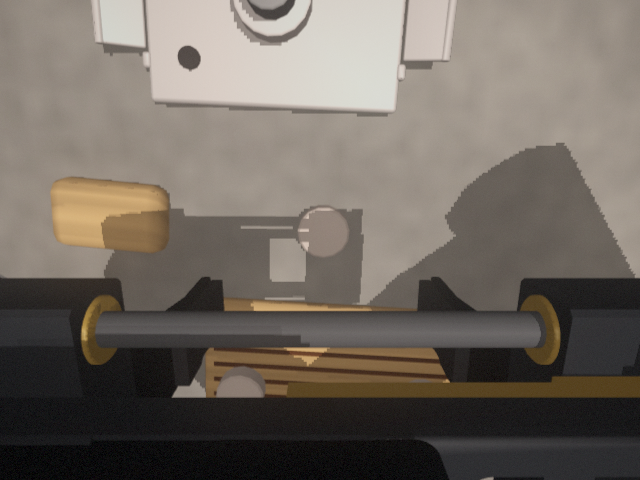

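Tablet at (323,232), measured (0.495, 0.151). Gripping it.

{"api": "apply_moves", "payload": {"targets": [0.0027,0.003,0.04,0,1,0,0,0.04,0,0.8,0,0,0.03,0,0.7,0,0,0.016,0,0.7,0,0,0,0,0,0,0,0,0,0,0,0,0,0,0,0,0,0,0,0,0,0,0,0,0,0,0,-0.035,0,0,0,0,-0.04,0,0,0,0,-0.045,0,0]}}

```text
time: 10.45
ee_pos: [0.4937, 0.1496, 0.1929]
ee_rot: [-0.001, -0.707, 0.707, 0.0]
wrist_force: [1.6, 0.6, -0.8]
gripper_width: 0.426
```

{"api": "apply_moves", "payload": {"targets": [0.044,0,0,0,0,0.044,0,0,0,0,0.044,0,0,0,0,0.044,0,0,0,0,0.044,0,0,0,0,0.044,0,0,0,0,0.044,0.01,0,0,0,0.044,0.01,0,0,0,0.044,0.01,0,0,0,0.032,0,0,0,0,0,0,0,0,0,0,0,0,0,0]}}

```text
time: 11.65
ee_pos: [0.4639, -0.2785, 0.192]
ee_rot: [-0.0, -0.706, 0.708, 0.0]
wrist_force: [-0.0, 0.2, -0.2]
gripper_width: 0.427
```

{"api": "apply_moves", "payload": {"targets": [0,0,0.04,0,0,0,0,0.04,0,0,0,0,0.024,0,0,0,0,0,0,0.6,0,0,0,0,0.6,0,0,-0.035,0,0.6,0,0,-0.045,0,0.7,0,0,-0.03,0,0.8,-0.045,-0.01,0,0,1,-0.045,-0.01,0,0,1,-0.045,-0.01,0,0,1,-0.045,-0.01,0,0,1]}}

```text
time: 12.85
ee_pos: [0.5053, -0.096, 0.2013]
ee_rot: [-0.002, 0.707, -0.707, 0.002]
wrist_force: [0.5, 0.0, -0.4]
gripper_width: 0.984
```

{"api": "apply_moves", "payload": {"targets": [-0.045,-0.006,0,0,1,-0.045,-0.006,0,0,1,-0.045,-0.006,0,0,1,-0.045,-0.006,0,0,1,-0.045,-0.006,0,0,1,-0.045,-0.006,0,0,1,-0.045,-0.006,0,0,1,-0.045,-0.006,0,0,1,-0.02,-0.006,0,0,1,0,0,0,0,1,0,0,0,0,1]}}

```text
time: 13.95
ee_pos: [0.5582, 0.2827, 0.2]
ee_rot: [-0.001, 0.708, -0.707, 0.0]
wrist_force: [-1.0, 0.0, 0.2]
gripper_width: 1.0
```

```bash
python3 w.py .562 .2807 .026 w4; python3 find.py | grep top
```

```text
t 13.95 pos [0.5582 0.2827 0.2   ] tool x [ 0.001 -1.    -0.002] tool z [ 0.002  0.002 -1.   ] w 1.0 F [-1.02  0.02  0.2 ]
(array([0.5608, 0.2826]), np.int32(2166), np.float64(0.0264), np.float64(0.0376))
tool-frame offset to top centre [ 0.0004 -0.0023  0.174 ]
top (array([0.5625, 0.2771]), np.int32(122), np.float64(0.0269), np.float64(0.0378))
top (array([0.4843, 0.3012]), np.int32(114), np.float64(0.0268), np.float64(0.0382))
top (array([0.4162, 0.2918]), np.int32(156), np.float64(0.0266), np.float64(0.0382))
top None
top None
top None
top can 586 ((0.49220967292785645, -0.3043368458747864), (0.12498879432678223, 0.16294138133525848), 88.03965759277344) 0.06254445179815102
top lidplate 2626 ((0.528006911277771, -0.0001313537359237671), (0.12555405497550964, 0.22614088654518127), 87.51238250732422) 0.0172005298419804
top house 115 ((0.5280478596687317, -0.0004951506853103638), (0.04468938708305359, 0.0431397408246994), 0.22023403644561768) 0.034211114715250436
top knob 98 ((0.5276420712471008, -0.0004135454073548317), (0.02693788707256317, 0.026614822447299957), 0.2624702453613281) 0.051957307170675905
```

View pics/w4.png

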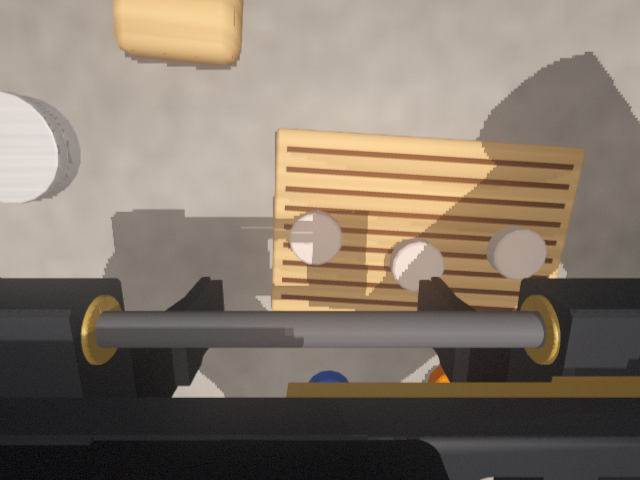

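Tablet at (316,238) on the board, neighbour at (417,265), so I narrow the opening before going down.

{"api": "apply_moves", "payload": {"targets": [0.0004,-0.0023,0.04,0,0.7,0,0,0.035,0,0.7,0,0,0.025,0,0.7,0,0,0.016,0,0.7,0,0,0,0,0,0,0,0,0,0,0,0,0,0,0,0,0,0,0,0,0,0,0,0,0,0,0,-0.035,0,0,0,0,-0.04,0,0,0,0,-0.035,0,0]}}

```text
time: 15.3
ee_pos: [0.5607, 0.2816, 0.1939]
ee_rot: [-0.0, 0.707, -0.707, 0.0]
wrist_force: [0.4, 1.1, -0.5]
gripper_width: 0.43
```

{"api": "apply_moves", "payload": {"targets": [0.045,0,0,0,0,0.045,0,0,0,0,0.045,0,0,0,0,0.045,0,0,0,0,0.045,0.005,0,0,0,0.045,0.005,0,0,0,0.045,0.005,0,0,0,0.045,0.005,0,0,0,0.045,0.005,0,0,0,0.045,0.005,0,0,0,0.045,0.005,0,0,0,0.045,0.005,0,0,0]}}

```text
time: 16.5
ee_pos: [0.5202, -0.2601, 0.1925]
ee_rot: [-0.0, 0.707, -0.707, 0.0]
wrist_force: [-0.0, 0.0, -0.6]
gripper_width: 0.429
```

{"api": "apply_moves", "payload": {"targets": [0.02,0.001,0,0,0,0,0,0,0,0,0,0,0,0,0]}}

```text
time: 16.8
ee_pos: [0.5194, -0.2784, 0.1921]
ee_rot: [0.0, -0.707, 0.707, 0.0]
wrist_force: [0.6, 0.7, -0.1]
gripper_width: 0.427
```

{"api": "apply_moves", "payload": {"targets": [0,0,0.04,0,0,0,0,0.04,0,0,0,0,0.024,0,0,0,0,0,0,0.6,0,0,0,0,0.6,0,0,-0.035,0,0.6,0,0,-0.045,0,0.7,0,0,-0.03,0,0.8,-0.045,0.003,0,0,1,-0.045,0.003,0,0,1,-0.045,0.003,0,0,1,-0.045,0.003,0,0,1]}}

```text
time: 18.0
ee_pos: [0.5083, -0.0964, 0.2012]
ee_rot: [-0.002, 0.707, -0.707, 0.002]
wrist_force: [0.3, 0.4, -0.3]
gripper_width: 0.983
```

{"api": "apply_moves", "payload": {"targets": [-0.045,0.002,0,0,1,-0.045,0.002,0,0,1,-0.045,0.002,0,0,1,-0.045,0.002,0,0,1,-0.045,0.002,0,0,1,-0.045,0.002,0,0,1,-0.045,0.002,0,0,1,-0.045,0.002,0,0,1,-0.04,0.004,0,0,1,0,0,0,0,1,0,0,0,0,1]}}

```text
time: 19.1
ee_pos: [0.4875, 0.3031, 0.2002]
ee_rot: [-0.002, 0.708, -0.706, -0.0]
wrist_force: [-0.2, -0.2, 1.7]
gripper_width: 0.996
```

```bash
python3 w.py .487 .3012 .026 w5; python3 find.py | grep top
```

```text
t 19.1 pos [0.4875 0.3031 0.2002] tool x [ 0.003 -1.    -0.002] tool z [ 0.002  0.002 -1.   ] w 0.996 F [-0.25 -0.2   1.73]
(array([0.4866, 0.3031]), np.int32(2168), np.float64(0.0265), np.float64(0.0378))
tool-frame offset to top centre [0.0004 0.0013 0.1742]
top None
top (array([0.4886, 0.2992]), np.int32(135), np.float64(0.0265), np.float64(0.038))
top (array([0.4161, 0.291 ]), np.int32(150), np.float64(0.0269), np.float64(0.0383))
top None
top None
top None
top can 579 ((0.49243009090423584, -0.30439114570617676), (0.12413596361875534, 0.16360683739185333), 88.13658905029297) 0.06247148701034452
top lidplate 2609 ((0.5283657908439636, -0.00011742115020751953), (0.1258387565612793, 0.22638624906539917), 87.37935638427734) 0.01708454004126772
top house 122 ((0.5245448350906372, -0.000553470104932785), (0.21329879760742188, 0.043121468275785446), 0.5104222893714905) 0.03440591700477121
top knob 96 ((0.5277697443962097, -0.00039853621274232864), (0.027889510616660118, 0.026583770290017128), 0.42215651273727417) 0.05262268237866485
```

View pics/w5.png

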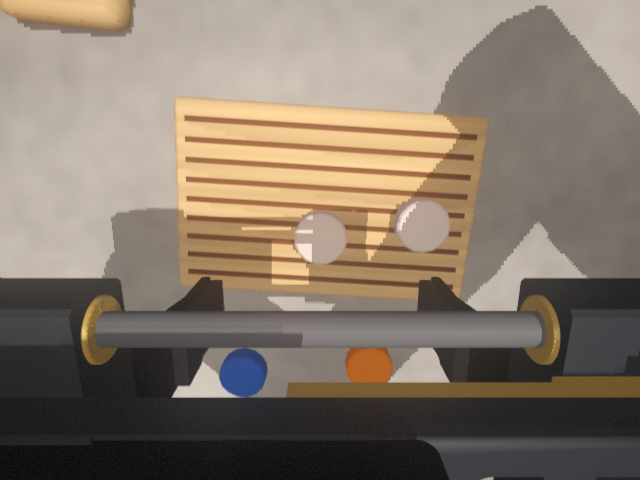

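Tablet at (320,237), under the gripper.

{"api": "apply_moves", "payload": {"targets": [0,0,0.04,0,0.7,0,0,0.035,0,0.7,0,0,0.025,0,0.7,0,0,0.016,0,0.7,0,0,0,0,0,0,0,0,0,0,0,0,0,0,0,0,0,0,0,0,0,0,0,0,0,0,0,-0.035,0,0,0,0,-0.04,0,0,0,0,-0.035,0,0]}}

```text
time: 20.45
ee_pos: [0.4877, 0.3016, 0.1939]
ee_rot: [-0.0, 0.707, -0.707, 0.0]
wrist_force: [1.7, 0.6, -0.5]
gripper_width: 0.429
```

{"api": "apply_moves", "payload": {"targets": [0.045,0,0,0,0,0.045,0,0,0,0,0.045,0,0,0,0,0.045,0,0,0,0,0.045,0,0,0,0,0.045,0,0,0,0,0.045,0,0,0,0,0.045,0,0,0,0,0.045,0,0,0,0,0.045,0,0,0,0,0.045,0,0,0,0,0.045,0,0,0,0]}}

```text
time: 21.65
ee_pos: [0.4873, -0.2401, 0.1925]
ee_rot: [-0.0, 0.707, -0.707, 0.0]
wrist_force: [-0.0, 0.7, -0.5]
gripper_width: 0.422
```

{"api": "apply_moves", "payload": {"targets": [0.045,0,0,0,0,0.027,0,0,0,0,0,0,0,0,0,0,0,0,0,0]}}

```text
time: 22.05
ee_pos: [0.4872, -0.3106, 0.1919]
ee_rot: [0.0, -0.707, 0.708, 0.0]
wrist_force: [-0.2, 0.1, -0.4]
gripper_width: 0.426
```

{"api": "apply_moves", "payload": {"targets": [0,0,0.035,0,0,0,0,0.035,0,0,0,0,0.02,0,0,0,0,0,0,0.6,0,0,0,0,0.6,0,0,-0.03,0,0.6,0,0,-0.04,0,0.7,0,0,-0.03,0,0.8,-0.045,0.006,0,0,1,-0.045,0.006,0,0,1,-0.045,0.006,0,0,1,-0.045,0.006,0,0,1]}}

```text
time: 23.25
ee_pos: [0.464, -0.1285, 0.2047]
ee_rot: [-0.002, 0.707, -0.707, 0.002]
wrist_force: [-0.2, -0.3, -0.4]
gripper_width: 0.983
```

{"api": "apply_moves", "payload": {"targets": [-0.045,0.006,0,0,1,-0.045,0.005,0,0,1,-0.045,0.005,0,0,1,-0.045,0.005,0,0,1,-0.045,0.005,0,0,1,-0.045,0.005,0,0,1,-0.045,0.005,0,0,1,-0.045,0.005,0,0,1,-0.045,0.005,0,0,1,-0.015,0.001,0,0,1,0,0,0,0,1,0,0,0,0,1]}}

```text
time: 24.45
ee_pos: [0.4164, 0.2894, 0.2032]
ee_rot: [-0.001, 0.707, -0.707, -0.0]
wrist_force: [0.7, -0.5, 0.4]
gripper_width: 0.999
```

```bash
python3 w.py .416 .291 .026 w6; python3 find.py | grep top;python3 -c "
from h import *
c=env.camera('top');cv2.imwrite('pics/t6.png',cv2.resize(c['image'][200:310,360:500],None,fx=4,fy=4))"
```

```text
t 24.45 pos [0.4164 0.2894 0.2032] tool x [ 0.001 -1.    -0.001] tool z [ 0.001  0.001 -1.   ] w 0.999 F [ 0.69 -0.53  0.44]
(array([0.4143, 0.2938]), np.int32(2103), np.float64(0.0265), np.float64(0.0378))
tool-frame offset to top centre [-0.0042  0.0022  0.1772]
top None
top None
top (array([0.4163, 0.2877]), np.int32(118), np.float64(0.0269), np.float64(0.038))
top None
top None
top None
top can 582 ((0.4922148585319519, -0.3047325909137726), (0.12528671324253082, 0.16349679231643677), 88.06278228759766) 0.06256683826409093
top lidplate 2612 ((0.528449535369873, -0.00012031197547912598), (0.12555818259716034, 0.22712275385856628), 87.3539810180664) 0.017198448411937715
top house 120 ((0.5715520977973938, -0.0033555179834365845), (0.0444999560713768, 0.13175058364868164), 86.05025482177734) 0.03428634965779966
top knob 97 ((0.5277161002159119, -0.0004248516634106636), (0.02745676226913929, 0.026630330830812454), 0.4896516799926758) 0.05237677669137297
```

View pics/t6.png

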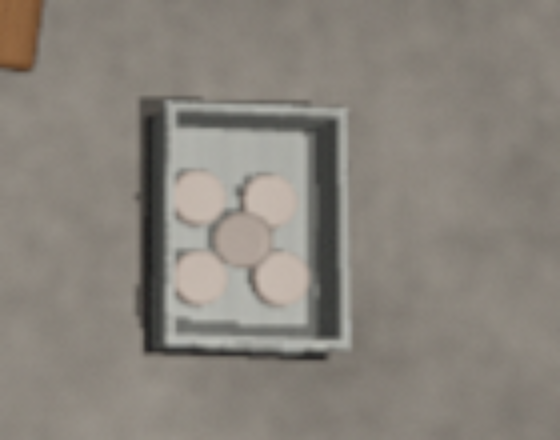

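View pics/w6.png

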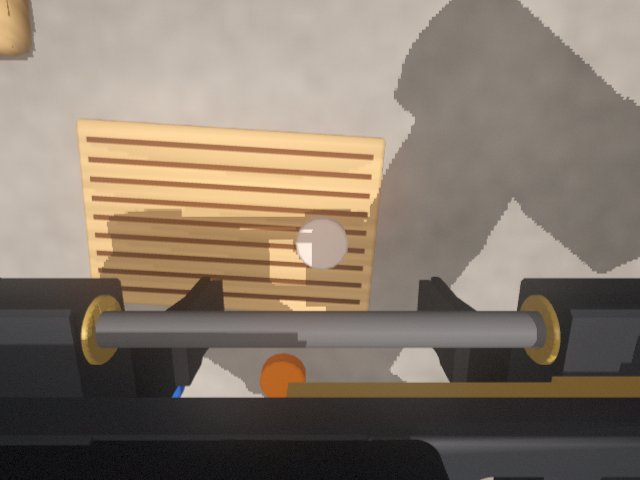

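Top crop shows five in the canister (four on the floor, one on top). Last tablet is at (322,243) in the wrist view.

{"api": "apply_moves", "payload": {"targets": [-0.004,0.001,0.04,0,0.7,0,0,0.038,0,0.7,0,0,0.025,0,0.7,0,0,0.016,0,0.7,0,0,0,0,0,0,0,0,0,0,0,0,0,0,0,0,0,0,0,0,0,0,0,0,0,0,0,-0.035,0,0,0,0,-0.04,0,0,0,0,-0.035,0,0]}}

```text
time: 25.85
ee_pos: [0.4156, 0.2936, 0.1951]
ee_rot: [-0.0, 0.707, -0.707, -0.0]
wrist_force: [1.0, 0.5, -0.6]
gripper_width: 0.421
```

{"api": "apply_moves", "payload": {"targets": [0.045,-0.008,0,0,0,0.045,-0.008,0,0,0,0.045,-0.008,0,0,0,0.045,-0.008,0,0,0,0.045,-0.008,0,0,0,0.045,-0.008,0,0,0,0.045,-0.008,0,0,0,0.045,-0.008,0,0,0,0.045,-0.008,0,0,0,0.045,-0.008,0,0,0,0.045,-0.008,0,0,0,0.045,-0.008,0,0,0]}}

```text
time: 27.05
ee_pos: [0.5116, -0.2482, 0.1935]
ee_rot: [0.0, -0.707, 0.707, -0.0]
wrist_force: [0.9, 0.3, 0.5]
gripper_width: 0.425
```

{"api": "apply_moves", "payload": {"targets": [0.045,-0.005,0,0,0,0.017,-0.005,0,0,0,0,0,0,0,0,0,0,0,0,0]}}

```text
time: 27.45
ee_pos: [0.5212, -0.3083, 0.1929]
ee_rot: [-0.0, -0.707, 0.707, 0.001]
wrist_force: [0.7, 0.5, -1.4]
gripper_width: 0.43
```

{"api": "apply_moves", "payload": {"targets": [0,0,0.035,0,0,0,0,0.03,0,0,0,0,0.015,0,0,0,0,0,0,0.5,0,0,0,0,0.5,0,0,-0.03,0,0.5,0,0,-0.04,0,0.7,0,0,-0.04,0,0.8,0,0.025,-0.04,0,1,0,0,0,0,1]}}

```text
time: 28.45
ee_pos: [0.4976, -0.3091, 0.2724]
ee_rot: [-0.003, 0.707, -0.707, 0.007]
wrist_force: [1.1, 0.6, 0.1]
gripper_width: 0.779
```

```bash
python3 w.py .517 -.305 .036 w7;python3 -c "
from h import *
o=env.get_obs();c=env.camera('wrist');T=wristT(c,o);P=cloud(c,T)
m=(abs(P[...,0]-.492)<.1)&(abs(P[...,1]+.305)<.08)&(abs(P[...,2]-.063)<.006)
m[:,:]=m
v=np.argwhere(m);print(m.sum(),v.min(0),v.max(0));print(cv2.minAreaRect(P[m][:,:2].astype(np.float32)))
m=(abs(P[...,0]-.492)<.07)&(abs(P[...,1]+.305)<.05);print(np.histogram(P[m][:,2],bins=np.arange(-.01,.08,.005)))"
```

```text
t 28.45 pos [ 0.4976 -0.3091  0.2724] tool x [ 0.001 -1.     0.006] tool z [ 0.014 -0.006 -1.   ] w 0.779 F [1.07 0.64 0.11]
(array([ 0.5198, -0.3064]), np.int32(1464), np.float64(0.0365), np.float64(0.0378))
tool-frame offset to top centre [-0.0042 -0.0188  0.2367]
5428 [156 227] [310 441]
((0.48978370428085327, -0.30193930864334106), (0.12350672483444214, 0.16329461336135864), 88.25147247314453)
(array([   0,    0, 5259, 2754,   89, 1053, 3695,  453,  584, 1795,   12,
          0,    0,    0,    0,    0,    0]), array([-0.01 , -0.005,  0.   ,  0.005,  0.01 ,  0.015,  0.02 ,  0.025,
        0.03 ,  0.035,  0.04 ,  0.045,  0.05 ,  0.055,  0.06 ,  0.065,
        0.07 ,  0.075]))
```

View pics/w7.png

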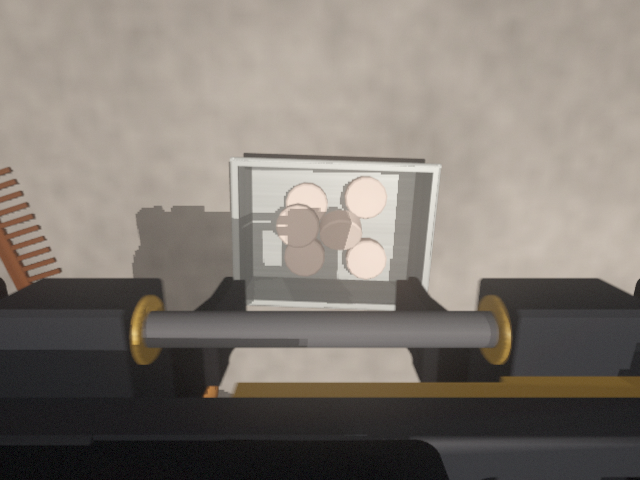

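All six tablets are inside (299-365, 197-262), highest surface about 37 mm. Next I measure the canister rim from a settled pose, then the lid from the same relative pose so the camera bias cancels.

{"api": "apply_moves", "payload": {"targets": [-0.03,0,-0.03,0,1,0,0,0,0,1,0,0,0,0,1,0,0,0,0,1]}}

```text
time: 28.95
ee_pos: [0.4964, -0.2782, 0.292]
ee_rot: [0.0, 0.707, -0.707, -0.001]
wrist_force: [0.1, -0.6, -1.0]
gripper_width: 0.996
```

```bash
cat > rect.py <<'E'
from h import *
import sys
x,y,z,hx,hy=map(float,sys.argv[1:6])
ps=[];
for k in range(3):
    o=env.get_obs();c=env.camera("wrist");T=wristT(c,o);P=cloud(c,T);ps.append(o["ee_pos"])
    m=(abs(P[...,0]-x)<hx)&(abs(P[...,1]-y)<hy)&(abs(P[...,2]-z)<.006)
    q=np.argwhere(m)[:,::-1].astype(np.float32);k=cv2.convexHull(q)
    w=np.array([plane(c,*p[0],z,T)[:2] for p in k],np.float32)
    r=cv2.minAreaRect(w);print(o["ee_pos"].round(4),r)
    Rm=R.from_quat(np.roll(o["ee_rot"],-1)).as_matrix();print(" tool rel",(Rm.T@(np.array([*r[0],z])-o["ee_pos"])).round(4), "toolx yaw",np.degrees(np.arctan2(Rm[1,0],Rm[0,0])).round(2), "tilt",np.degrees(np.arccos(-Rm[2,2])).round(2),q.min(0),q.max(0))
if len(sys.argv)>6:
    im=c["image"].copy();cv2.drawContours(im,[k.astype(int)],-1,(0,255,0),1);cv2.imwrite("pics/"+sys.argv[6]+".png",im)
E
python3 rect.py .492 -.305 .063 .1 .08 r1
```

```text
[ 0.4964 -0.2782  0.292 ] ((0.49000436067581177, -0.3024020195007324), (0.12214884161949158, 0.16170381009578705), 88.20708465576172)
 tool rel [0.0245 0.0059 0.229 ] toolx yaw -89.99 tilt 0.13 [226. 114.] [430. 267.]
[ 0.4964 -0.2784  0.2919] ((0.490026593208313, -0.3024437129497528), (0.12207037210464478, 0.16171938180923462), 88.21327209472656)
 tool rel [0.0243 0.0058 0.2289] toolx yaw -90.01 tilt 0.15 [226. 114.] [430. 267.]
[ 0.4964 -0.2785  0.2919] ((0.49005961418151855, -0.30244386196136475), (0.12208277732133865, 0.16172553598880768), 88.21162414550781)
 tool rel [0.0241 0.0058 0.2289] toolx yaw -90.02 tilt 0.14 [226. 115.] [430. 267.]
```

View pics/r1.png

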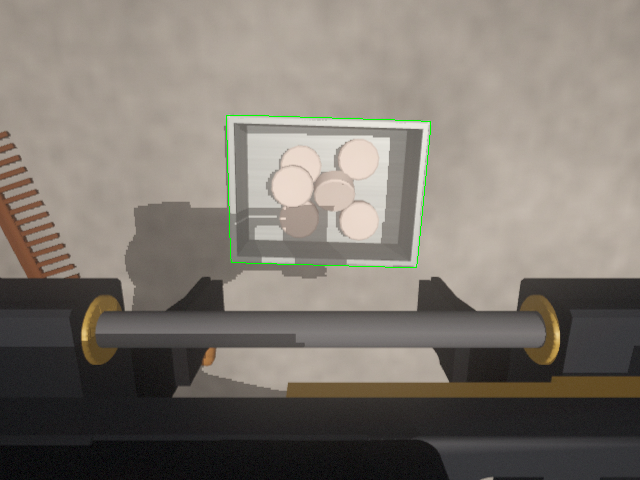

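The green hull fits the rim: corners about (227,115), (430,122), (417,267), (231,262). Moving to the lid with the same relative geometry.

{"api": "apply_moves", "payload": {"targets": [-0.043,-0.006,0.007,0,1,-0.043,-0.006,0.007,0,1,-0.043,-0.006,0.007,0,1,-0.043,-0.005,0.007,0,1,-0.043,-0.005,0.007,0,1,-0.043,-0.005,0.006,0,1,-0.043,-0.005,0.006,0,1,0,0,0,0,1,0,0,0,0,1,0,0,0,0,1]}}

```text
time: 30.1
ee_pos: [0.5346, 0.0219, 0.2459]
ee_rot: [-0.0, -0.707, 0.707, 0.0]
wrist_force: [-0.1, -0.5, -0.1]
gripper_width: 1.0
```

```bash
python3 rect.py .528 0 .016 .087 .07 r2
```

```text
[0.5346 0.0219 0.2459] ((0.5279989838600159, 0.0018753260374069214), (0.12510362267494202, 0.1765539050102234), 87.48239135742188)
 tool rel [0.0199 0.0064 0.2299] toolx yaw -90.05 tilt 0.05 [220. 117.] [435. 274.]
[0.5346 0.0216 0.2461] ((0.5284022688865662, 0.0018920227885246277), (0.12511636316776276, 0.17723123729228973), 87.48558044433594)
 tool rel [0.0197 0.0061 0.2301] toolx yaw -90.09 tilt 0.03 [219. 118.] [435. 274.]
[0.5347 0.0215 0.2462] ((0.5279532670974731, 0.0018980279564857483), (0.12512999773025513, 0.1770206242799759), 87.47203063964844)
 tool rel [0.0195 0.0066 0.2302] toolx yaw -90.11 tilt 0.01 [220. 118.] [435. 274.]
```

View pics/r2.png

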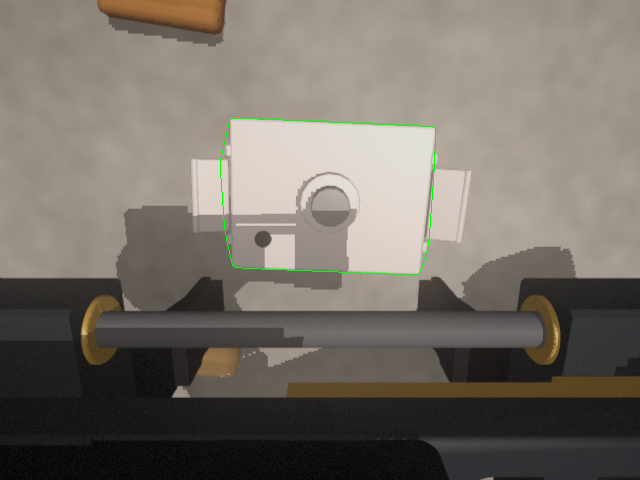

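Run:
```python
from h import *
o=env.get_obs();c=env.camera("wrist")
for nm,pos,z,px in(("can",[.4964,-.2784,.2919],.063,[(227,115),(430,122),(417,267),(231,262)]),("lid",o["ee_pos"],.016,[(231,119),(435,127),(420,274),(233,267)])):
    oo=dict(ee_pos=np.array(pos),ee_rot=np.array([0,-.7071,.7071,0]));T=wristT(c,oo)
    w=np.array([plane(c,*p,z,T)[:2] for p in px]);print(nm,w.round(4).tolist(),w.mean(0).round(4),np.linalg.norm(w-np.roll(w,-1,0),axis=1).round(4))
    for a,b in((0,1),(3,2)):
        d=w[b]-w[a];print(np.degrees(np.arctan2(d[1],d[0])))
    if nm=="lid":
        P=cloud(c,T)
        for z in(.034,.052):
            m=(np.hypot(P[...,0]-.528,P[...,1])<.04)&(abs(P[...,2]-z)<.005);q=np.argwhere(m)[:,::-1].astype(np.float32)
            (u,v),r=cv2.minEnclosingCircle(q);print(z,u,v,r,plane(c,u,v,z,T).round(4))
```

```text
can [[0.5686, -0.3654], [0.4085, -0.36], [0.4112, -0.2395], [0.5727, -0.2441]] [ 0.4903 -0.3023] [0.1602 0.1206 0.1615 0.1213]
178.07435528444404
178.34697376761204
lid [[0.6042, -0.0626], [0.4422, -0.0564], [0.4461, 0.0673], [0.6098, 0.0607]] [0.5256 0.0023] [0.1622 0.1238 0.1638 0.1235]
177.81032342652068
177.70390281804407
0.034 329.8282775878906 202.89183044433594 30.025327682495117 [0.526  0.0015 0.034 ]
0.052 330.16619873046875 207.03724670410156 19.93079948425293 [0.5262 0.0018 0.052 ]
```

Lid centre ≈ (0.526, 0.002), canister ≈ (0.490, -0.302); the shift (-0.0355, -0.304) matches the top camera, and the angle difference is about 0.5°. Going to grip the housing.

{"api": "apply_moves", "payload": {"targets": [0.02,0.0085,0.02,0,0.9,0,0,0.04,0,0.9,0,0,0.04,0,0.9,0,0,0.035,0,0.85,0,0,0,0,0.85,0,0,0,0,0.85]}}

```text
time: 30.9
ee_pos: [0.5267, 0.0022, 0.1117]
ee_rot: [-0.0, -0.707, 0.707, -0.0]
wrist_force: [1.4, 0.2, 0.6]
gripper_width: 0.852
```

```bash
python3 -c "
from h import *
for i in range(2):
  o=env.get_obs();print(o['ee_pos'].round(4),o['wrist_force'].round(2))
  c=env.camera('wrist')
cv2.imwrite('pics/g1.png',c['image'])"
```

```text
[0.5267 0.0022 0.1117] [1.38 0.23 0.59]
[0.5275 0.0025 0.1128] [0.24 0.6  0.41]
```

View pics/g1.png

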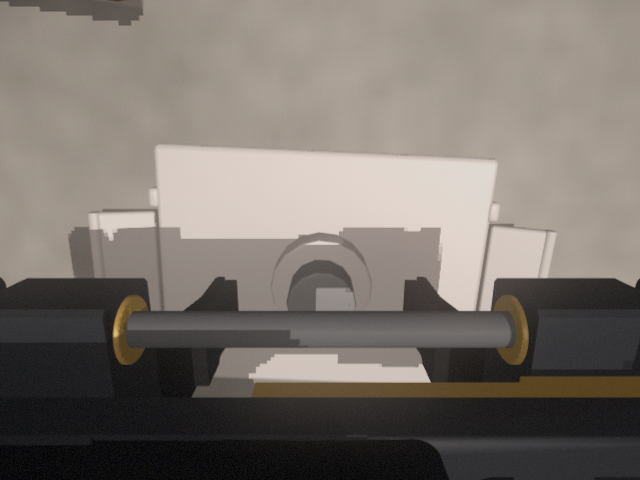

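Housing at (321,285), centred between the jaws. Descending 23 mm and closing.

{"api": "apply_moves", "payload": {"targets": [0,0,0.015,0,0.85,0,0,0.008,0,0.85,0,0,0,0,0.85,0,0,0,0,0,0,0,0,0,0,0,0,0,0,0,0,0,0,0,0,0,0,0,0,0]}}

```text
time: 31.8
ee_pos: [0.5266, 0.0027, 0.0886]
ee_rot: [-0.0, 0.707, -0.707, 0.0]
wrist_force: [0.2, 0.2, 1.0]
gripper_width: 0.54
```

```bash
python3 -c "
from h import *
for i in range(3):
  o=env.get_obs();print(o['ee_pos'].round(4),o['wrist_force'].round(2),o['gripper_width'])
  c=env.camera('top')
P=cloud(c)
m=(np.hypot(P[...,0]-.526,P[...,1])<.12)&(abs(P[...,2]-.017)<.004);print(cv2.minAreaRect(P[m][:,:2].astype(np.float32)))
"
```

```text
[0.5266 0.0027 0.0886] [0.22 0.15 1.01] 0.5401284120702244
[0.5266 0.0027 0.0886] [0.24 0.11 1.61] 0.5376043019025352
[0.5266 0.0027 0.0886] [-0.04  0.6   1.81] 0.541099088217874
((0.5120303630828857, 0.00033380091190338135), (0.12783318758010864, 0.19231727719306946), 89.84181213378906)
```

Holding the housing (width 0.54 ≈ 47 mm). Lifting and carrying.

{"api": "apply_moves", "payload": {"targets": [0,0,-0.02,0,0,0,0,-0.03,0,0,0,0,-0.03,0,0,0,0,-0.02,0,0,0,0,0,0,0]}}

```text
time: 32.45
ee_pos: [0.5272, 0.0029, 0.1904]
ee_rot: [-0.002, 0.707, -0.707, 0.001]
wrist_force: [0.7, -0.4, -3.5]
gripper_width: 0.542
```

```bash
python3 -c "
from h import *
o=env.get_obs();print(o['ee_pos'].round(4),o['wrist_force'].round(2),o['gripper_width'])
c=env.camera('wrist')
cv2.imwrite('pics/g2.png',c['image'])"
```

```text
[0.5272 0.0029 0.1904] [ 0.67 -0.45 -3.47] 0.5422888205605834
```

View pics/g2.png

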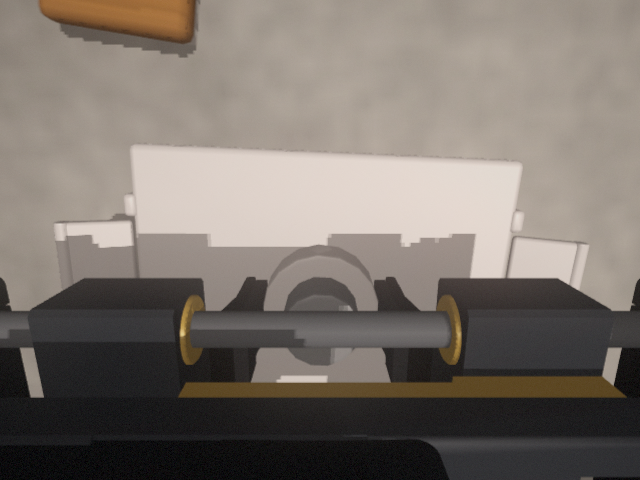

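```bash
python3 -c "
from h import *
c=env.camera('wrist');T=c['tool_from_camera']
P=cloud(c,T);print('plate z tool',[P[v,u].round(4) for u,v in((200,180),(320,180),(450,190))])
w=[]
for p in((133,146),(521,163)):
  o,d=ray(c,*p,T);w.append((o+d*(.0726-o[2])/d[2])[:2]);print(w[-1])
w=np.array(w);d=w[1]-w[0];L=np.linalg.norm(d);d/=L;n=np.array([-d[1],d[0]]);n=n if n[0]<0 else -n
print(L,np.degrees(np.arctan2(d[0],d[1])),w.mean(0)+n*.063)
"
```

```text
plate z tool [array([ 0.0521, -0.0492,  0.0714]), array([0.052 , 0.0011, 0.0718]), array([0.0478, 0.056 , 0.0718])]
[ 0.06590281 -0.07611263]
[0.05890194 0.08494615]
0.1612108665985731 -2.4889564091780536 [-0.00053819  0.00168087]
```

{"api": "apply_moves", "payload": {"targets": [0.03,0.0035,0,0,0,0.038,0.0045,0,0,0,0.038,0.0045,0,0,0,0.038,0.0045,0,0,0,0.04,0.0045,0,0,0,0.04,0.0045,0,0,0,0.04,0.0045,0,0,0,0.03,0.0035,0,0,0,0.01,0.0015,0,-0.6,0,0,0,0,0,0,0,0,0,0,0]}}

```text
time: 33.65
ee_pos: [0.4901, -0.3005, 0.1868]
ee_rot: [0.0, 0.711, -0.703, -0.001]
wrist_force: [1.1, 0.5, -3.3]
gripper_width: 0.541
```

```bash
python3 -c "
from h import *
for i in range(2):
  o=env.get_obs();print(o['ee_pos'].round(4),o['wrist_force'].round(2),o['gripper_width'])
  c=env.camera('wrist')
T=c['tool_from_camera'];P=cloud(c,T);print('plate z tool',[P[v,u].round(4) for u,v in((200,180),(320,180),(450,190))])
cv2.imwrite('pics/g3.png',c['image'])
c=env.camera('scene');cv2.imwrite('pics/s3.png',cv2.resize(c['image'][60:260,180:420],None,fx=3,fy=3))"
```

```text
[ 0.4901 -0.3005  0.1868] [ 1.13  0.53 -3.31] 0.5411166279619762
[ 0.4905 -0.3002  0.1872] [ 0.58 -0.23 -2.51] 0.5439446897555997
plate z tool [array([ 0.052 , -0.0495,  0.0724]), array([0.052 , 0.0011, 0.0717]), array([0.0478, 0.0559, 0.0716])]
```

View pics/g3.png

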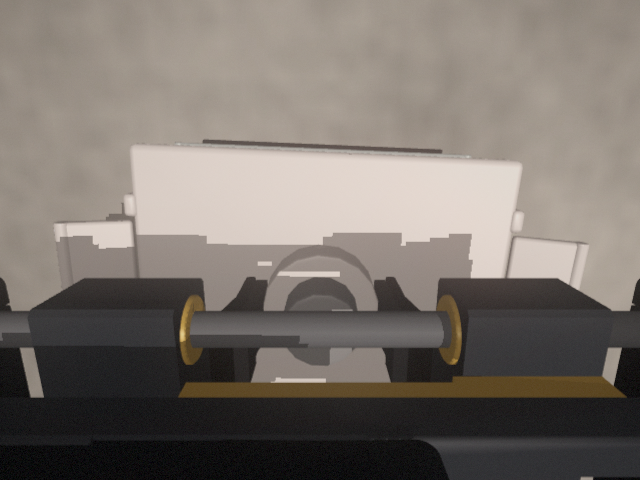

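View pics/s3.png

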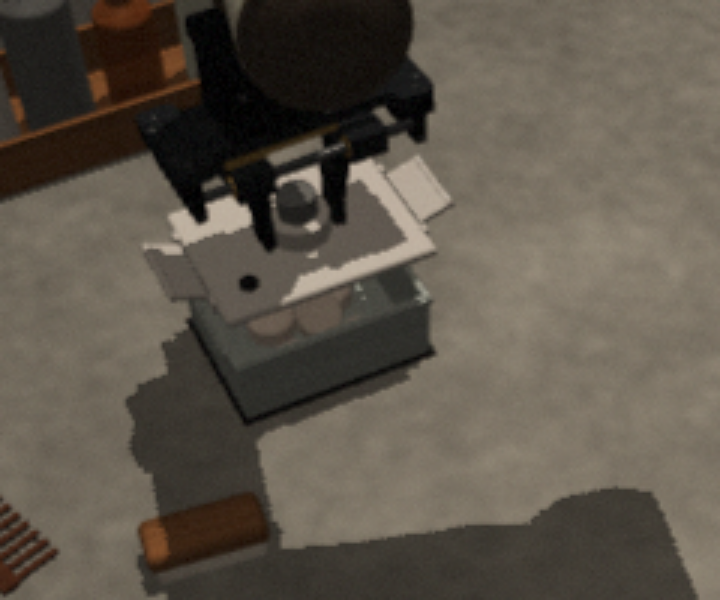

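The rim's far edge runs parallel just behind the plate's edge (178-468, ~150). Lowering in stages.

{"api": "apply_moves", "payload": {"targets": [0.001,0,0.015,0,0,0,0,0.012,0,0,0,0,0.006,0,0,0,0,0.004,0,0,0,0,0,0,0,0,0,0,0,0]}}

```text
time: 34.4
ee_pos: [0.491, -0.3024, 0.1516]
ee_rot: [-0.0, 0.711, -0.703, 0.0]
wrist_force: [0.4, 0.2, -4.1]
gripper_width: 0.542
```

{"api": "apply_moves", "payload": {"targets": [0,0,0.002,0,0,0,0,0.002,0,0,0,0,0.002,0,0,0,0,0,0,0]}}

```text
time: 34.8
ee_pos: [0.4905, -0.3023, 0.1449]
ee_rot: [0.0, 0.711, -0.703, -0.0]
wrist_force: [-0.7, -0.8, -3.1]
gripper_width: 0.536
```

The plug is in the mouth with no side force. Now the last millimetres.

{"api": "apply_moves", "payload": {"targets": [0,0,0.001,0,0,0,0,0.001,0,0,0,0,0.001,0,0,0,0,0,0,0]}}

```text
time: 35.2
ee_pos: [0.4908, -0.3024, 0.1436]
ee_rot: [0.0, 0.711, -0.703, 0.0]
wrist_force: [-2.7, 2.2, 4.9]
gripper_width: 0.543
```

Seated: z = 0.1436 as predicted, with the weight carried by the rim. Release and retreat.

{"api": "apply_moves", "payload": {"targets": [0,0,0,0,0.85,0,0,0,0,0.85,0,0,0,0,0.85,0,0,-0.02,0,0.85,0,0,-0.035,0,0.85,0,0,-0.04,0,0.85,0,0,-0.04,0,0.85,-0.025,0,-0.02,0,0.5,0,0,0,0,0,0,0,0,0,0]}}

```text
time: 36.2
ee_pos: [0.4904, -0.277, 0.2972]
ee_rot: [-0.0, 0.711, -0.703, 0.0]
wrist_force: [-0.2, -0.6, -0.4]
gripper_width: 0.661
```

```bash
python3 rect.py .4905 -.3025 .071 .09 .07 r4
python3 - <<'E'
from h import *
o=env.get_obs();c=env.camera('wrist');T=wristT(c,o);P=cloud(c,T)
print(o['ee_pos'])
# plate plane fit
m=(abs(P[...,0]-.49)<.075)&(abs(P[...,1]+.3)<.055)&(abs(P[...,2]-.071)<.006)
q=P[m];A=np.c_[q[:,:2]-[.49,-.3],np.ones(len(q))];s=np.linalg.lstsq(A,q[:,2],rcond=None)[0];print('plane',s,len(q))
c=env.camera('scene');cv2.imwrite('pics/s4.png',cv2.resize(c['image'][60:260,180:420],None,fx=3,fy=3))
E
```

```text
[ 0.4904 -0.277   0.2972] ((0.4908372163772583, -0.3031226098537445), (0.1251244843006134, 0.1830809861421585), 88.087646484375)
 tool rel [ 0.0261 -0.      0.2262] toolx yaw -89.36 tilt 0.04 [206. 108.] [431. 269.]
[ 0.4901 -0.2773  0.2962] ((0.49077093601226807, -0.30313071608543396), (0.12510742247104645, 0.18263870477676392), 88.09522247314453)
 tool rel [ 0.0261 -0.0008  0.2251] toolx yaw -89.39 tilt 0.1 [205. 108.] [431. 269.]
[ 0.49   -0.2774  0.2957] ((0.49088385701179504, -0.3031524121761322), (0.12509319186210632, 0.18287856876850128), 88.08889770507812)
 tool rel [ 0.0259 -0.0013  0.2246] toolx yaw -89.42 tilt 0.16 [204. 109.] [430. 269.]
[ 0.48998195 -0.2775733   0.29551637]
plane [0.00097559 0.00130084 0.07170222] 21716
```

View pics/r4.png

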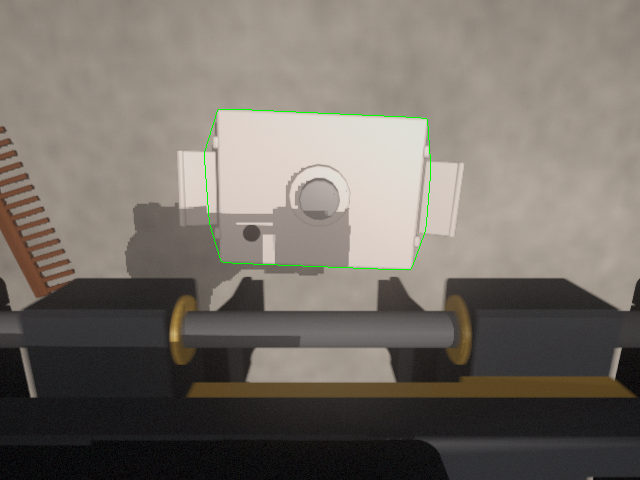

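View pics/s4.png

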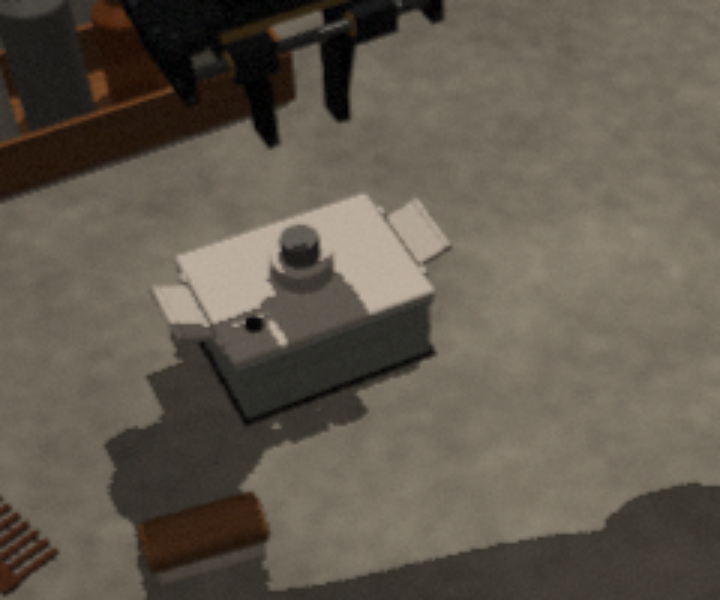

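The lid is home: level slopes ≈0.001, centre (0.4908, -0.3031), axis -1.9°, matching the canister. Checking the clip angles before folding.

```bash
cat > clip.py <<'E'
from h import *
import sys
C=np.array([.4905,-.3025]);a=np.radians(-1.9);U=np.array([np.cos(a),np.sin(a)]);V=np.array([-np.sin(a),np.cos(a)])
o=env.get_obs()
Rm=R.from_quat(np.roll(o["ee_rot"],-1)).as_matrix()
d=o["ee_pos"][:2]-C
print("t",o["time"],"TCP",o["ee_pos"].round(4),"u,v",(d@U).round(4),(d@V).round(4),"tip z",round(o["ee_pos"][2]-.07,4),"F",o["wrist_force"].round(1),"toolx yaw",np.degrees(np.arctan2(Rm[1,0],Rm[0,0])).round(2),"q6",o["qpos"][5].round(2),"w",o["gripper_width"].round(3))
for n in sys.argv[1:]:
    c=env.camera(n);T=c["T"] if "T" in c else wristT(c,o);P=cloud(c,T)
    u=(P[...,:2]-C)@U;v=(P[...,:2]-C)@V
    for s in(1,-1):
        for lo in(.082,.087,.092,.097,.102,.107,.112):
            m=(u*s>lo)&(u*s<lo+.005)&(abs(v)<.025)&(P[...,2]<.11)
            print(n,s,lo,m.sum(),np.percentile(P[m][:,2],[10,50,90]).round(4) if m.sum()>3 else "")
E
python3 clip.py wrist
```

```text
Traceback (most recent call last):
  File "clip.py", line 7, in <module>
    print("t",o["time"],"TCP",o["ee_pos"].round(4),"u,v",(d@U).round(4),(d@V).round(4),"tip z",round(o["ee_pos"][2]-.07,4),"F",o["wrist_force"].round(1),"toolx yaw",np.degrees(np.arctan2(Rm[1,0],Rm[0,0])).round(2),"q6",o["qpos"][5].round(2),"w",o["gripper_width"].round(3))
                                                                                                                                                                                                                                                     ^^^^^^^^^^^^^^^^^^^^^^^^
AttributeError: 'float' object has no attribute 'round'
```

{"api": "apply_moves", "payload": {"targets": [0,0,0,8.4,0,0,0,0,8.4,0,0,0,0,8.4,0,0,0,0,8.4,0,0,0,0,8.4,0,0,0,0,8.4,0,0,0,0,8.4,0,0,0,0,8.4,0,0,0,0,8.4,0,0,0,0,8.4,0,0,0,0,8.5,0,0,0,0,0,0]}}

```text
time: 37.65
ee_pos: [0.4903, -0.2777, 0.2963]
ee_rot: [-0.001, 0.017, 1.0, 0.0]
wrist_force: [0.5, 0.4, -0.0]
gripper_width: 0.009
```

```bash
python3 clip.py
```

```text
Traceback (most recent call last):
  File "clip.py", line 7, in <module>
    print("t",o["time"],"TCP",o["ee_pos"].round(4),"u,v",(d@U).round(4),(d@V).round(4),"tip z",round(o["ee_pos"][2]-.07,4),"F",o["wrist_force"].round(1),"toolx yaw",np.degrees(np.arctan2(Rm[1,0],Rm[0,0])).round(2),"q6",o["qpos"][5].round(2),"w",o["gripper_width"].round(3))
                                                                                                                                                                                                                                                     ^^^^^^^^^^^^^^^^^^^^^^^^
AttributeError: 'float' object has no attribute 'round'
```

```bash
sed -i 's/o\["gripper_width"\].round(3)/round(o["gripper_width"],3)/' clip.py; python3 clip.py scene top
```

```text
t 37.65 TCP [ 0.4903 -0.2777  0.2963] u,v -0.001 0.0248 tip z 0.2263 F [ 0.5  0.4 -0. ] toolx yaw 178.09 q6 -1.38 w 0.009
scene 1 0.082 62 [-0.0042 -0.0001  0.0694]
scene 1 0.087 63 [-0.0026  0.0001  0.0712]
scene 1 0.092 67 [-0.0031  0.0691  0.073 ]
scene 1 0.097 70 [-0.0043  0.036   0.0747]
scene 1 0.102 65 [-0.0032  0.0003  0.0774]
scene 1 0.107 73 [-0.0029  0.0744  0.0786]
scene 1 0.112 34 [-0.004  -0.0022 -0.0004]
scene -1 0.082 24 [0.065  0.0671 0.0688]
scene -1 0.087 35 [0.0673 0.0685 0.0705]
scene -1 0.092 35 [0.0684 0.0702 0.0715]
scene -1 0.097 36 [0.0693 0.0717 0.0734]
scene -1 0.102 40 [-0.0011  0.0724  0.0746]
scene -1 0.107 44 [-0.0008  0.0742  0.0766]
scene -1 0.112 25 [-0.0038 -0.0016  0.0755]
top 1 0.082 0 
top 1 0.087 0 
top 1 0.092 0 
top 1 0.097 0 
top 1 0.102 0 
top 1 0.107 0 
top 1 0.112 0 
top -1 0.082 35 [-0.002   0.0693  0.0723]
top -1 0.087 48 [0.0004 0.0718 0.0755]
top -1 0.092 47 [-0.0005  0.0724  0.0748]
top -1 0.097 43 [0.0172 0.0747 0.0785]
top -1 0.102 50 [0.0002 0.0752 0.0793]
top -1 0.107 66 [-0.0013  0.0735  0.0793]
top -1 0.112 34 [-0.003   0.0005  0.0036]
```

Both flaps are raised about 20° (edge at z≈0.08). Folding the +x clip: over its edge, down, then in.

{"api": "apply_moves", "payload": {"targets": [-0.038,-0.0083,0,0,0,-0.038,-0.0083,0,0,0,-0.038,-0.0082,0,0,0,0,0,0.045,0,0,0,0,0.045,0,0,0,0,0.04,0,0,0,0,0,0,0,0,0,0,0,0]}}

```text
time: 38.55
ee_pos: [0.604, -0.3064, 0.1675]
ee_rot: [-0.0, 0.016, 1.0, -0.0]
wrist_force: [0.3, -1.1, 0.8]
gripper_width: 0.003
```

```bash
python3 clip.py; python3 -c "
from h import *
c=env.camera('scene');cv2.imwrite('pics/s5.png',cv2.resize(c['image'][60:260,180:420],None,fx=3,fy=3))"
```

```text
t 38.55 TCP [ 0.604  -0.3064  0.1675] u,v 0.1135 -0.0001 tip z 0.0975 F [ 0.3 -1.1  0.8] toolx yaw 178.21 q6 -1.37 w 0.003
```

View pics/s5.png

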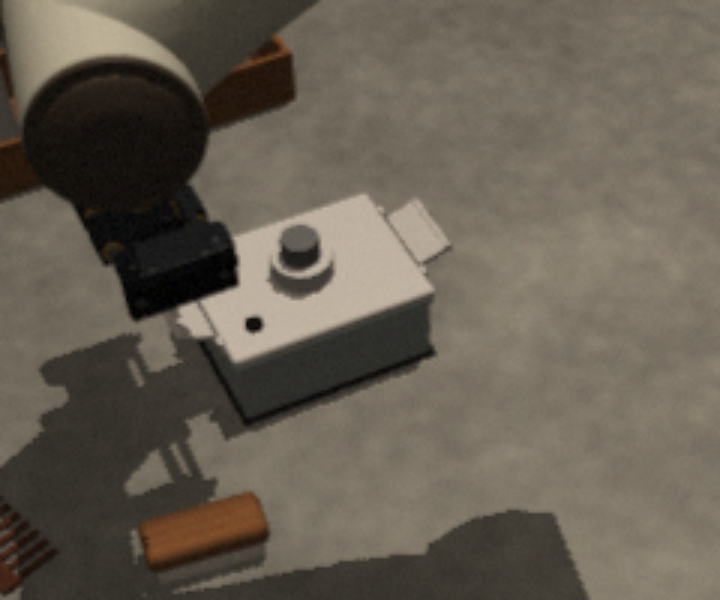

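{"api": "apply_moves", "payload": {"targets": [0,0,0.015,0,0,0,0,0.01,0,0,0,0,0.01,0,0,0,0,0.01,0,0,0,0,0.0075,0,0,0,0,0,0,0]}}

```text
time: 39.2
ee_pos: [0.6029, -0.3057, 0.1128]
ee_rot: [-0.001, 0.017, 1.0, 0.0]
wrist_force: [-0.1, 0.3, 0.2]
gripper_width: 0.006
```

```bash
python3 clip.py
```

```text
t 39.2 TCP [ 0.6029 -0.3057  0.1128] u,v 0.1124 0.0006 tip z 0.0428 F [-0.1  0.3  0.2] toolx yaw 178.09 q6 -1.37 w 0.006
```

{"api": "apply_moves", "payload": {"targets": [0.004,0,0,0,0,0.004,0,0,0,0,0.004,0,0,0,0,0.004,0,0,0,0,0,0,0,0,0]}}

```text
time: 39.7
ee_pos: [0.587, -0.3054, 0.1151]
ee_rot: [-0.0, 0.017, 1.0, 0.0]
wrist_force: [0.1, 0.4, -0.5]
gripper_width: 0.006
```

```bash
python3 clip.py;python3 -c "
from h import *
c=env.camera('scene');cv2.imwrite('pics/s6.png',cv2.resize(c['image'][60:260,180:420],None,fx=3,fy=3))"
```

```text
t 39.7 TCP [ 0.587  -0.3054  0.1151] u,v 0.0966 0.0003 tip z 0.0451 F [ 0.1  0.4 -0.5] toolx yaw 178.09 q6 -1.37 w 0.006
```

View pics/s6.png

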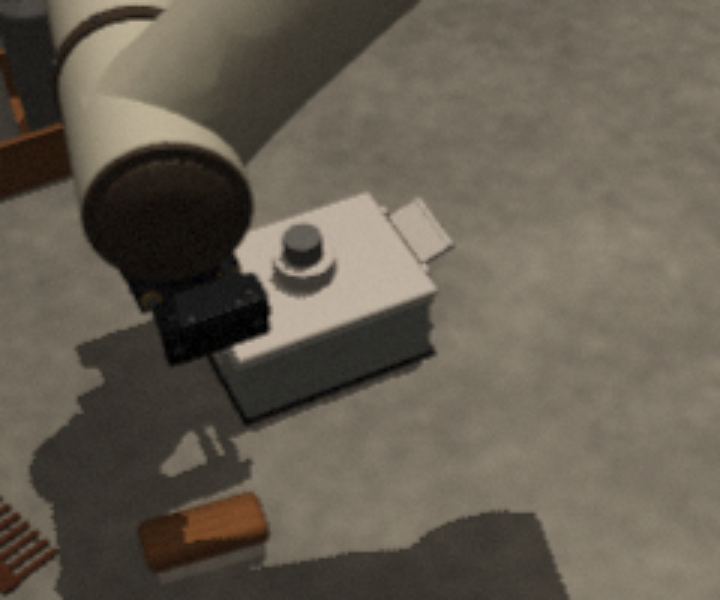

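{"api": "apply_moves", "payload": {"targets": [0.001,0,0,0,0,0.001,0,0,0,0,0,0,0,0,0]}}

```text
time: 40.05
ee_pos: [0.5867, -0.3054, 0.1151]
ee_rot: [0.001, 0.016, 1.0, -0.0]
wrist_force: [4.0, 0.6, -0.7]
gripper_width: 0.007
```

{"api": "apply_moves", "payload": {"targets": [0.001,0,0,0,0,0,0,0,0,0]}}

```text
time: 40.25
ee_pos: [0.5864, -0.3054, 0.1152]
ee_rot: [0.002, 0.016, 1.0, -0.001]
wrist_force: [5.4, 0.6, -1.5]
gripper_width: 0.003
```

{"api": "apply_moves", "payload": {"targets": [0.001,0,0,0,0,0,0,0,0,0]}}

```text
time: 40.45
ee_pos: [0.5863, -0.3053, 0.1153]
ee_rot: [0.003, 0.016, 1.0, -0.001]
wrist_force: [8.1, 0.5, -3.0]
gripper_width: 0.006
```

Firm stop at 8 N with the finger's inner face at u≈0.086, so the flap is against the wall. Backing off and crossing to the other end.

{"api": "apply_moves", "payload": {"targets": [-0.015,0,0,0,0,-0.02,0,0,0,0,0,0,-0.045,0,0,0,0,-0.045,0,0,0.045,0,0,0,0,0.045,0,0,0,0,0.045,0,0,0,0,0.045,0,0,0,0,0.045,0,0,0,0,0.019,0,0,0,0,0,0,0,0,0,0,0,0,0,0]}}

```text
time: 41.65
ee_pos: [0.3743, -0.2985, 0.205]
ee_rot: [-0.0, 0.017, 1.0, -0.0]
wrist_force: [0.8, -0.1, 0.1]
gripper_width: 0.0
```

```bash
python3 clip.py scene
```

```text
t 41.65 TCP [ 0.3743 -0.2985  0.205 ] u,v -0.1163 0.0001 tip z 0.135 F [ 0.8 -0.1  0.1] toolx yaw 178.08 q6 -1.27 w 0.0
scene 1 0.082 98 [-0.0028  0.0423  0.0638]
scene 1 0.087 32 [-0.004  -0.0021 -0.0006]
scene 1 0.092 36 [-0.003  -0.0021 -0.0006]
scene 1 0.097 32 [-0.0037 -0.0023 -0.0001]
scene 1 0.102 34 [-0.0044 -0.0027 -0.0009]
scene 1 0.107 33 [-0.0036 -0.0019  0.    ]
scene 1 0.112 34 [-0.0045 -0.0021 -0.001 ]
scene -1 0.082 24 [0.0671 0.0683 0.0694]
scene -1 0.087 33 [0.0663 0.0682 0.0696]
scene -1 0.092 40 [0.0668 0.069  0.0711]
scene -1 0.097 34 [0.0685 0.0707 0.0723]
scene -1 0.102 47 [-0.0015  0.0711  0.0743]
scene -1 0.107 43 [-0.0013  0.0734  0.0764]
scene -1 0.112 35 [-0.0024  0.0739  0.0774]
```

The +x clip is folded: nothing lies beyond u=0.087. Now the -x clip.

{"api": "apply_moves", "payload": {"targets": [-0.0035,0,0.03,0,0,0,0,0.02,0,0,0,0,0.012,0,0,0,0,0.01,0,0,0,0,0.01,0,0,0,0,0.009,0,0,0,0,0,0,0]}}

```text
time: 42.4
ee_pos: [0.3778, -0.2982, 0.1125]
ee_rot: [-0.001, 0.017, 1.0, 0.001]
wrist_force: [-0.1, -0.2, 0.3]
gripper_width: 0.002
```

```bash
python3 clip.py
```

```text
t 42.4 TCP [ 0.3778 -0.2982  0.1125] u,v -0.1128 0.0006 tip z 0.0425 F [-0.1 -0.2  0.3] toolx yaw 178.09 q6 -1.27 w 0.002
```

{"api": "apply_moves", "payload": {"targets": [-0.004,0,0,0,0,-0.004,0,0,0,0,-0.004,0,0,0,0,-0.004,0,0,0,0,-0.001,0,0,0,0,-0.001,0,0,0,0,0,0,0,0,0]}}

```text
time: 43.1
ee_pos: [0.3957, -0.2991, 0.1139]
ee_rot: [-0.0, 0.017, 1.0, 0.0]
wrist_force: [-3.5, -0.8, 1.8]
gripper_width: 0.007
```

{"api": "apply_moves", "payload": {"targets": [-0.001,0,0,0,0,0,0,0,0,0]}}

```text
time: 43.3
ee_pos: [0.3959, -0.299, 0.1137]
ee_rot: [-0.001, 0.017, 1.0, 0.0]
wrist_force: [-5.5, -2.5, 3.9]
gripper_width: 0.005
```

{"api": "apply_moves", "payload": {"targets": [-0.001,0,0,0,0,0,0,0,0,0]}}

```text
time: 43.5
ee_pos: [0.3961, -0.299, 0.1137]
ee_rot: [-0.002, 0.017, 1.0, 0.001]
wrist_force: [-8.0, -1.1, 5.4]
gripper_width: 0.008
```

{"api": "apply_moves", "payload": {"targets": [0.015,0,0,0,0,0.02,0,0,0,0,0,0,-0.045,0,0,0,0,-0.045,0,0,0,0,-0.045,0,0,0,0,-0.045,0,0,-0.045,0,0,0,0,-0.045,0,0,0,0,-0.01,0,0,0,0,0,0,0,0,0,0,0,0,0,0]}}

```text
time: 44.6
ee_pos: [0.4624, -0.301, 0.2932]
ee_rot: [-0.0, 0.017, 1.0, 0.0]
wrist_force: [-0.1, 1.1, -0.0]
gripper_width: 0.006
```

```bash
python3 clip.py scene top wrist; python3 rect.py .4905 -.3025 .071 .09 .07 r5; python3 -c "
from h import *
o=env.get_obs();c=env.camera('wrist');T=wristT(c,o);P=cloud(c,T)
m=(np.hypot(P[...,0]-.49,P[...,1]+.3025)<.04)&(abs(P[...,2]-.107)<.006);q=np.argwhere(m)[:,::-1].astype(np.float32)
(u,v),r=cv2.minEnclosingCircle(q);print(u,v,r,plane(c,u,v,.107,T).round(4),P[m][:,2].mean())
c=env.camera('scene');cv2.imwrite('pics/s7.png',cv2.resize(c['image'][60:260,180:420],None,fx=3,fy=3))"
```

```text
t 44.6 TCP [ 0.4624 -0.301   0.2932] u,v -0.0281 0.0005 tip z 0.2232 F [-0.1  1.1 -0. ] toolx yaw 178.1 q6 -1.32 w 0.006
scene 1 0.082 78 [-0.0037  0.0636  0.0686]
scene 1 0.087 91 [-0.0034  0.0446  0.0642]
scene 1 0.092 33 [-0.0039 -0.0019 -0.0005]
scene 1 0.097 33 [-0.0039 -0.0019 -0.0003]
scene 1 0.102 32 [-0.0042 -0.0019 -0.001 ]
scene 1 0.107 32 [-0.0042 -0.0021 -0.0004]
scene 1 0.112 34 [-0.0031 -0.0018 -0.0005]
scene -1 0.082 14 [0.0635 0.0651 0.0665]
scene -1 0.087 0 
scene -1 0.092 0 
scene -1 0.097 1 
scene -1 0.102 5 [-0.0053 -0.0034 -0.0016]
scene -1 0.107 11 [-0.0032 -0.0019 -0.0004]
scene -1 0.112 25 [-0.0041 -0.0024  0.0008]
top 1 0.082 0 
top 1 0.087 0 
top 1 0.092 0 
top 1 0.097 0 
top 1 0.102 0 
top 1 0.107 0 
top 1 0.112 0 
top -1 0.082 52 [-0.0006  0.0427  0.0664]
top -1 0.087 27 [-0.0017  0.0014  0.0046]
top -1 0.092 28 [-0.0025  0.0008  0.0035]
top -1 0.097 25 [-0.0012  0.0007  0.0056]
top -1 0.102 23 [-0.0024  0.0011  0.0046]
top -1 0.107 26 [-0.0031  0.0004  0.0032]
top -1 0.112 24 [-0.002   0.001   0.0037]
wrist 1 0.082 5 [0.0683 0.0705 0.0714]
wrist 1 0.087 
[... 461 characters left out ...]
29452515), (0.1250753104686737, 0.17107665538787842), 88.1053466796875)
 tool rel [-0.0291 -0.001   0.223 ] toolx yaw 178.07 tilt 0.02 [240. 158.] [396. 351.]
[ 0.4622 -0.3013  0.2941] ((0.4913712739944458, -0.30324581265449524), (0.1250671148300171, 0.17114613950252533), 88.10846710205078)
 tool rel [-0.0291 -0.0009  0.2231] toolx yaw 178.07 tilt 0.03 [240. 158.] [396. 351.]
[ 0.4623 -0.3014  0.2941] ((0.49157029390335083, -0.3032352924346924), (0.12503671646118164, 0.1711730808019638), 88.1115951538086)
 tool rel [-0.0291 -0.0009  0.2231] toolx yaw 178.07 tilt 0.03 [240. 158.] [396. 351.]
317.86541748046875 273.96405029296875 19.292402267456055 [ 0.4907 -0.3032  0.107 ] 0.10716999838861131
```

View pics/s7.png

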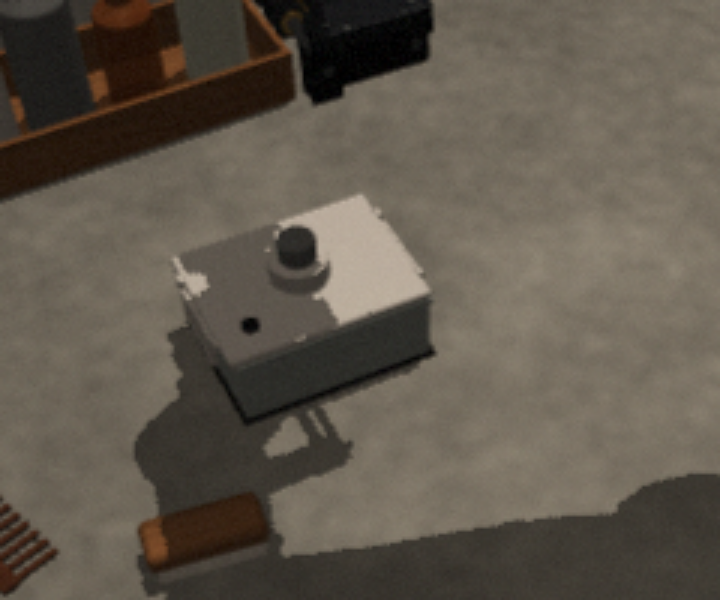

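View pics/r5.png

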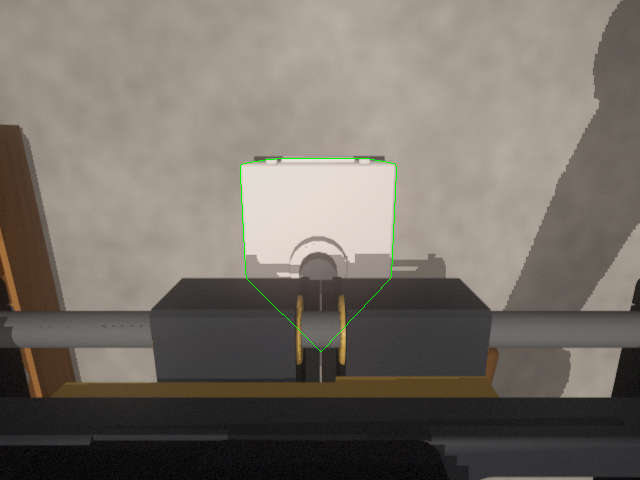

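Run:
```python
from h import *
C=np.array([.4905,-.3025]);a=np.radians(-1.9);U=np.array([np.cos(a),np.sin(a)]);V=np.array([-np.sin(a),np.cos(a)])
o=env.get_obs()
for n,s in(("scene",1),("wrist",-1),("top",-1)):
    c=env.camera(n);T=c["T"] if "T" in c else wristT(c,o);P=cloud(c,T);u=(P[...,:2]-C)@U*s;v=(P[...,:2]-C)@V
    for z0 in np.arange(.005,.07,.007):
        m=(u>.07)&(u<.12)&(abs(v)<.027)&(P[...,2]>z0)&(P[...,2]<z0+.007)
        print(n,z0.round(3),m.sum(),np.percentile(u[m],[10,50,90]).round(4) if m.sum()>2 else "")
    if n=="scene":
        m=(P[...,2]>.066)&(P[...,2]<.075)&(abs(v)<.07)&(abs(u)<.1);print("scene plate u range",np.percentile(u[m],[1,99]))
```

```text
scene 0.005 2 
scene 0.012 5 [0.0784 0.0787 0.079 ]
scene 0.019 4 [0.0783 0.0784 0.0785]
scene 0.026 3 [0.0785 0.0788 0.0789]
scene 0.033 4 [0.0892 0.09   0.0902]
scene 0.04 14 [0.0891 0.0896 0.0899]
scene 0.047 15 [0.089  0.0892 0.0896]
scene 0.054 13 [0.0887 0.0891 0.0894]
scene 0.061 71 [0.0743 0.085  0.0886]
scene 0.068 88 [0.0716 0.0775 0.0829]
scene plate u range [-0.07926915  0.08497256]
wrist 0.005 0 
wrist 0.012 0 
wrist 0.019 0 
wrist 0.026 0 
wrist 0.033 1 
wrist 0.04 62 [0.0852 0.0853 0.0853]
wrist 0.047 61 [0.0848 0.0848 0.0849]
wrist 0.054 3 [0.0849 0.0849 0.0849]
wrist 0.061 261 [0.0815 0.0831 0.0846]
wrist 0.068 1044 [0.0715 0.0763 0.0808]
top 0.005 8 [0.0898 0.1083 0.1164]
top 0.012 0 
top 0.019 0 
top 0.026 0 
top 0.033 2 
top 0.04 10 [0.0825 0.0833 0.0836]
top 0.047 6 [0.0828 0.0829 0.0832]
top 0.054 1 
top 0.061 27 [0.0766 0.0805 0.0828]
top 0.068 77 [0.0714 0.0756 0.0811]
```

Both flaps are vertical within about 2°; the lid sits perhaps 2 mm towards +x, which is within tolerance. Moving over the knob.

{"api": "apply_moves", "payload": {"targets": [-0.015,-0.001,0.02,0,0,-0.015,-0.001,0.03,0,0,0,0,0.035,0,0,0,0,0.02,0,0,0,0,0,0,0,0,0,0,0,0]}}

```text
time: 45.75
ee_pos: [0.4935, -0.3045, 0.1892]
ee_rot: [0.0, 0.016, 1.0, -0.0]
wrist_force: [0.7, -0.6, 0.4]
gripper_width: 0.005
```

```bash
python3 clip.py;python3 -c "
from h import *
c=env.camera('scene');cv2.imwrite('pics/s8.png',cv2.resize(c['image'][60:260,180:420],None,fx=3,fy=3))"
```

```text
t 45.75 TCP [ 0.4935 -0.3045  0.1892] u,v 0.0031 -0.0019 tip z 0.1192 F [ 0.7 -0.6  0.4] toolx yaw 178.13 q6 -1.33 w 0.005
```

View pics/s8.png

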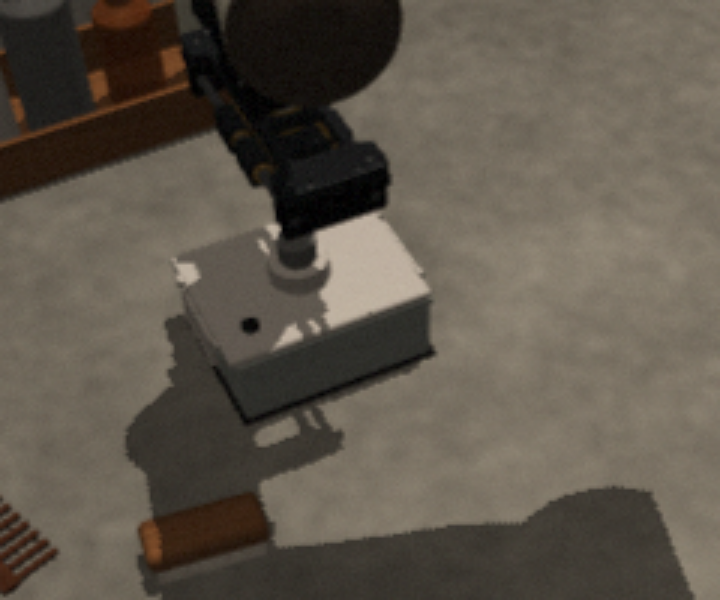

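Fingers are above the knob (295,245 in the crop). First stroke.

{"api": "apply_moves", "payload": {"targets": [0,0,0.01,0,0,0,0,0.008,0,0,0,0,0.006,0,0,0,0,0.005,0,0,0,0,0,0,0,0,0,0,0,0]}}

```text
time: 46.4
ee_pos: [0.4942, -0.3046, 0.163]
ee_rot: [0.002, 0.016, 1.0, -0.001]
wrist_force: [-3.3, 3.8, 14.4]
gripper_width: 0.005
```

{"api": "apply_moves", "payload": {"targets": [0,0,0.002,0,0,0,0,0,0,0]}}

```text
time: 46.6
ee_pos: [0.4942, -0.3046, 0.1629]
ee_rot: [0.002, 0.015, 1.0, -0.001]
wrist_force: [-3.9, 6.3, 22.5]
gripper_width: 0.005
```

Bottomed: z unchanged while the force rises 14→22 N. Release fully, then two more strokes.

{"api": "apply_moves", "payload": {"targets": [0,0,-0.016,0,0,0,0,-0.015,0,0,0,0,0,0,0,0,0,0,0,0,0,0,0,0,0]}}

```text
time: 47.1
ee_pos: [0.4924, -0.304, 0.1874]
ee_rot: [-0.001, 0.017, 1.0, 0.001]
wrist_force: [-0.3, -0.4, 1.1]
gripper_width: 0.006
```

```bash
python3 clip.py;python3 -c "
from h import *
c=env.camera('scene');cv2.imwrite('pics/s9.png',cv2.resize(c['image'][60:260,180:420],None,fx=3,fy=3))"
```

```text
t 47.1 TCP [ 0.4924 -0.304   0.1874] u,v 0.0019 -0.0015 tip z 0.1174 F [-0.3 -0.4  1.1] toolx yaw 178.08 q6 -1.33 w 0.006
```

View pics/s9.png

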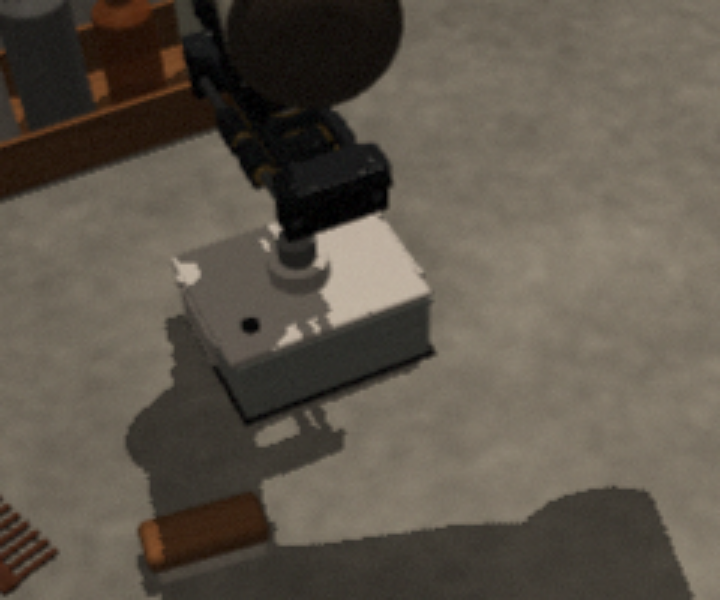

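The knob has risen again. Second stroke.

{"api": "apply_moves", "payload": {"targets": [0,0,0.01,0,0,0,0,0.008,0,0,0,0,0.006,0,0,0,0,0.005,0,0,0,0,0.001,0,0,0,0,0,0,0,0,0,0,0,0]}}

```text
time: 47.85
ee_pos: [0.4934, -0.3044, 0.1629]
ee_rot: [0.001, 0.016, 1.0, -0.001]
wrist_force: [-6.4, 5.3, 24.9]
gripper_width: 0.007
```

{"api": "apply_moves", "payload": {"targets": [0,0,-0.015,0,0,0,0,-0.015,0,0,0,0,0,0,0,0,0,0,0,0,0,0,0,0,0]}}

```text
time: 48.35
ee_pos: [0.4923, -0.304, 0.187]
ee_rot: [-0.001, 0.017, 1.0, 0.001]
wrist_force: [-0.2, 0.0, -0.3]
gripper_width: 0.006
```

{"api": "apply_moves", "payload": {"targets": [0,0,0.01,0,0,0,0,0.008,0,0,0,0,0.006,0,0,0,0,0.005,0,0,0,0,0.001,0,0,0,0,0,0,0,0,0,0,0,0]}}

```text
time: 49.05
ee_pos: [0.4933, -0.3043, 0.1629]
ee_rot: [0.0, 0.016, 1.0, -0.001]
wrist_force: [-5.4, 6.1, 25.3]
gripper_width: 0.007
```

{"api": "apply_moves", "payload": {"targets": [0,0,-0.015,0,0,0,0,-0.015,0,0,0,0,0,0,0,0,0,0,0,0,0,0,-0.045,0,0,0,0,-0.045,0,0,0.04,0,-0.03,0,0,0,0,0,0,0,0,0,0,0,0]}}

```text
time: 49.95
ee_pos: [0.4524, -0.3028, 0.308]
ee_rot: [-0.0, 0.017, 1.0, 0.0]
wrist_force: [-1.1, -0.1, -0.6]
gripper_width: 0.007
```

```bash
python3 clip.py
python3 - <<'E'
from h import *
C=np.array([.4905,-.3025]);a=np.radians(-1.9);U=np.array([np.cos(a),np.sin(a)]);V=np.array([-np.sin(a),np.cos(a)])
o=env.get_obs()
for n in("scene","wrist","top"):
    c=env.camera(n);T=c["T"] if "T" in c else wristT(c,o);P=cloud(c,T);u=(P[...,:2]-C)@U;v=(P[...,:2]-C)@V
    m=(np.hypot(u,v)<.012)&(P[...,2]<.13)&(P[...,2]>.085);print(n,"knob top",m.sum(),np.median(P[m][:,2]) if m.any() else None)
    for s in(1,-1):
        m=(u*s>.08)&(u*s<.12)&(abs(v)<.027)&(P[...,2]>.035)&(P[...,2]<.05);print(n,s,m.sum(),np.median(u[m])if m.any() else None)
    m=(abs(u)<.075)&(abs(v)<.055)&(abs(P[...,2]-.071)<.006);q=P[m]
    s=np.linalg.lstsq(np.c_[u[m],v[m],np.ones(m.sum())],q[:,2],rcond=None)[0];print(n,"plate",s.round(4))
    cv2.imwrite(f"pics/f_{n}.png",c["image"])
E
```

```text
t 49.95 TCP [ 0.4524 -0.3028  0.308 ] u,v -0.0381 -0.0015 tip z 0.238 F [-1.1 -0.1 -0.6] toolx yaw 178.05 q6 -1.31 w 0.007
scene knob top 63 0.10476624250773903
scene 1 24 0.08951527180198278
scene -1 0 None
scene plate [0.0022 0.0043 0.0691]
wrist knob top 349 0.1085583807646146
wrist 1 0 None
wrist -1 61 -0.0847366528551311
wrist plate [ 0.0024 -0.0004  0.0728]
top knob top 27 0.1065606232377323
top 1 0 None
top -1 15 -0.08286069900938674
top plate [-0.0083  0.0027  0.0713]
```

View pics/f_scene.png

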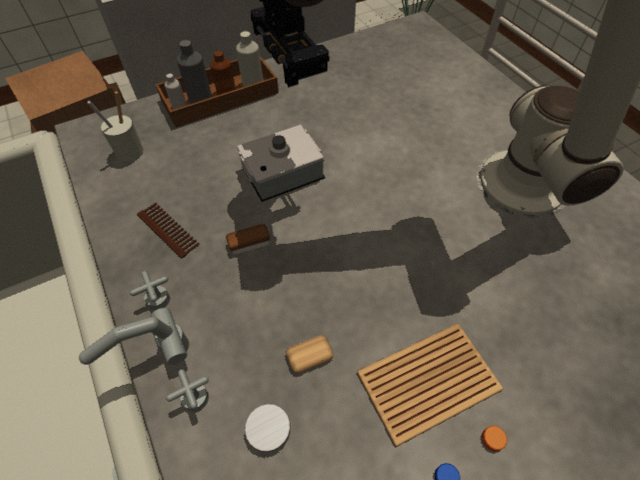

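No tablet is left outside (board and deck empty in the final picture). The soap bar is at (309,354) and the nail brush at (247,238), both where they were. Handing in.

```bash
python3 -c "
from plant import env
print(env.finish_job())"
```

```text
the job is handed in; nothing more can be done
None
```

I put all six white tablets in the canister, seated the lid, folded both clips and gave the pump knob three full strokes. The job was handed in at about 50 s with the gripper clear of everything; no verdict is reported.

- **Tablets:** before the lid went on, the wrist picture showed all six inside, with the highest surface about 37 mm up. The last picture shows the deck and board empty of tablets.
- **Lid:** it seated at the height I had predicted. In the first look after release its centre was within about 1 mm of the measured canister centre.
- **Clips:** both lie vertical to within about 2°, each pressed to a firm stop at about 8 N.
- **Pump:** each stroke stopped at the same tool height with 22–25 N on it. I saw the knob up again after the first and third strokes. After the second I relied on the gripper rising clear with no force left on it. At the end the knob top was at about 107 mm, which is fully up.
- **Bystanders:** the soap bar and nail brush appear in the same places as at the start.

Two checks disagreed:

- **Camera offset:** the scene camera reads about 6 mm off from the top and wrist cameras in y, so I went by those two.
- **Lid shift:** pushing the second clip seems to have moved the lid 2–3 mm towards +x. That is inside the 6 mm limit, so I left it. In the final look the top camera's plate-slope fit was rougher than the others (−0.008 along the lid, against about 0.002), still under the 0.04 rad limit.

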